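# Clamp a thread spool with the carriage feed knob

## Task

Stand the red thread spool upright on the cork seat of the thread stand, between the felt pad and the wooden back rest, and let go of it. Then turn the black feed knob clockwise, going along with its carriage, until the felt pad holds the spool firmly against the back rest with about 10 N: never press with more than 22 N, or the spool is damaged. Leave the other spools standing where they are.

Things in the scene. Friction and masses are not known exactly. Their poses are not given: they have to be found in the camera images.
- red_spool_mid (a point): Middle (half-way up, on the axis) of the red thread spool: 30 mm in diameter, 48 mm high, 24 to 45 g, red thread between white flanges, loose, upright on the counter. Three spools of white, green and black thread stand near it in any order, 90 mm or more away, centre to centre. Z up.
- red_spool: The same red spool; origin at the centre of its underside.
- seat (a point): Middle of the cork seat of the thread stand, on its surface, 10 mm above the counter: the spool is to stand here. Y is level: the feed direction, from carriage to back rest. Z up. A spool stood within 3 mm of this point is free of the felt pad (-y side) and of the back rest (+y side). Nothing stands beside the seat in +x and -x: grip the spool across x.
- thread_stand: Grey bed of the thread stand, 92 x 205 x 10 mm, fixed to the counter; origin on the counter, 55 mm on the -y side of the seat, same axes. It carries the slideway of the carriage, the cork seat and the back rest.
- rest_slot (a point): Point on the bed at the slot of the wooden V-shaped back rest, 40 mm on the +y side of the seat. The back rest, 30 mm wide in x, 44 mm high above the seat, is set anywhere in the slot: a spool pushed fully into its V has its axis 4 to 15 mm on the +y side of the seat's middle. The light spool slides ahead of the pad with hardly any force until it sits in the V.
- knob_grip (a point): Middle of the round black feed knob (42 mm wide, 29 mm high), on its upright axis, 69.5 mm above the counter. Clockwise from above feeds: a pinion drives carriage, knob and pad 12 mm per rad along +y; a hand that does not go along jams or slips. Needs 1.7 to 2.7 rad in all; no pad load before 1.5. Torque: 0.26 N m friction plus 0.012 per newton of pad force; it stays where it is left.
- white_spool: Spool of white thread, 30 mm in diameter, 48 mm high, a bystander; origin at the centre of its underside.
- green_spool: Spool of green thread, 30 mm in diameter, 48 mm high, a bystander; origin at the centre of its underside.
- black_spool: Spool of black thread, 30 mm in diameter, 55 mm high, a bystander; origin at the centre of its underside.
- carriage: Blue carriage with knob and felt pad, 58 x 70 mm, top 44 mm above the counter; origin on the knob's axis, at counter height; axes as the seat's. At its +y end, facing the seat, is the felt pad, 30 mm wide, 38 mm high, middle 34 mm above the counter, on a spring of 4 N per mm, so 10 N is 0.21 rad of the knob after the spool sits in the V.
Things that resemble listed ones, but are neither listed nor needed, are in the scene too. Leave any pink or purple look-alike of the red_spool alone.

How it is judged:
On the way:
1. the red spool stands upright on the seat, let go, before the pad presses on it (horizontal distance between red_spool and seat below 0.018 m and height (world z) of red_spool between 0.008 and 0.012 m and angle between red_spool's own z axis and vertical below 0.1 rad and contact force between the fingers and red_spool below 0.1 N and contact force between carriage and red_spool below 2 N), for 0.2 s.
At the end, for the whole second after the job is handed in: The red spool stands upright (within 0.1 rad) on the seat (axis within 25 mm of its middle), at rest, held between pad and back rest with a pad force of 5 to 16 N (contact force between carriage and red_spool between 5 and 16 N and height (world z) of red_spool between 0.008 and 0.013 m and angle between red_spool's own z axis and vertical below 0.1 rad and linear speed of red_spool below 0.01 m/s and horizontal distance between red_spool and seat below 0.025 m); the robot touches nothing.
It fails at once if the felt pad presses on the red spool with more than 22 N (contact force between carriage and red_spool above 22 N).
It fails at once if another spool is shifted by more than 20 mm or tipped over (distance of any of white_spool, green_spool, black_spool from where it was at the start of the episode above 0.02 m or angle between any of white_spool, green_spool, black_spool's own z axis and vertical above 0.3 rad).
It also fails if it takes over 66 s, if anything falls off the work surface, if the arm or the gripper's body presses on something with over 40 N, if the wrist force passes 120 N, or if a joint passes its speed limit or range.

## Robot

A 6-joint arm with a two-finger parallel gripper is mounted at the origin on a cart in front of the work surface, level with it; the furniture and walls round the work are solid. World frame = base frame: x ahead of the robot, y to its left, z up, the work surface at z = 0. Lengths are in m, angles in rad, forces in N, time in s.
With the tool pointing down it reaches from about 0.375 to 0.9 m from the base axis. Payload 3.1 kg.
Tool frame: the origin (TCP) lies midway between the tips of the shut fingers; the grasp point (between the pads) lies 19 mm behind it; y points along the fingers, z is the direction in which the jaws open and shut, and the axes are right-handed (so a half turn about y gives the same grasp; the last joint's range is limited). The gripper opens to 87 mm and grips with 3 to 60 N. Pads are 19 mm wide; open, the fingers measure 117 mm over their backs; the gripper's body (75 mm by 190 mm) begins 51 mm behind the grasp point.
Start: joints at [1.062, 0.527, 1.433, -0, 1.181, -0.178], TCP at [0.203, 0.591, 0.223] pointing down, gripper open.
Joint ranges: [-3.08, 3.08], [-0.75, 2.2], [0.22, 2.44], [-1.43, 4.57], [0, 2.65], [-2.85, 2.85]. Speed limits (rad/s): [2.79, 2.79, 3.14, 3.14, 3.14, 3.14].

## Interface

Orientations are given as a unit quaternion [w, x, y, z].
In Python, from station import arm, cams, finder gives the robot as it stands. The module is installed in compiled form; this text tells all that it offers.
- The arm moves only by the tool jog_arm, never from a script. Its argument "plan" is a list of rows, each an object of numbers: "x", "y", "z": the shift along the tool's x, y, z in m; "twist": the turn about the tool's y in degrees; "hand": the opening, from 0 (shut) to 1 (fully open). A call has 1 to 8 rows; each row shifts and turns the commanded pose from where the row before left it, along the tool's axes as they then stand; what a row does not reach is not made up. A row lasts 1/12 s, in which the tool goes at most 41.7 mm and 7.16 degrees, less where a joint would pass 70% of its speed; a pose out of reach is approached as far as the arm can. A call with a gripper value outside its range is refused whole. The fingers move at their own pace and stop on an object; "force" is the grip in N (left out, the last holds). Time passes only in rows, so rows that do not move let the fingers close. It gives the time, the measured TCP pose, the force and the opening at its end, in the units of the state.
- arm.read_state(): the state, without advancing time (a new reading comes with each control period).
- cams.grab_frame(name): name is "scene" or "side" or "wrist"; returns the picture (400x640x3 uint8, blue, green, red); there is no depth.
- cams.camera_params(name): a dict with "fx", "fy", "cx", "cy" (pixels), "R" (3x3) and "t" (3): a world point X has camera coordinates R X + t. Camera axes: x right, y down, z forward; pixel columns grow to the right and rows downward; lengths in m; the calibration is good to about 2 mm. A picture is of the moment at which its call begins: read the wrist's pose just before it. camera_params takes no time and is no camera call; for the wrist camera it gives the pose at the moment of the call.
- arm.close_job(): hands the job in, once; it reports no verdict.
Trained networks look in the newest picture that a camera, given by its name, has taken for a name from the list of things; names that differ only in an ending like _2 or _b are one class to them, and where a whole thing is asked for, a point or a joint stands for the part that bears it (a point fixed in the world has none). Each returns a list of dicts, best first, with "confidence" (0 to 1); they miss things now and then, are a little off and sometimes report something else, mostly with a low value. They report only what shows in the picture. A call takes as long as a camera call. They do not tell look-alikes from the thing itself.
- finder.masks_of(thing, camera): "region" (400x640 bool, what is visible of it) and "uv" ([column, row] in pixels, amid what is visible of it).
- finder.landmark_of(thing, camera): "uv" ([column, row] in pixels: a listed point, or the origin of a listed thing).
The state is a dict: "t": time; "q": joint angles; "joint_velocities": joint speeds; "effort": joint torques, N m; "tcp_pos": TCP position; "ee_rot": TCP orientation; "wrist_force": force on the tool from outside, world axes, zero at the start; "ft_torque": the same for the moment, N m; "gripper_width": opening from 0.0 (shut) to 1.0 (fully open).
Only numpy, scipy, OpenCV 4.12 (cv2) and the standard library are available. Lean on these libraries where they do the work, as an engineer would, in place of code of your own. Each camera call takes 0.05 s, during which the arm holds its last target.

## Working session

There is one attempt and no reset: what is moved stays moved. The work goes in short steps, Python scripts to look and compute and a tool call to move; the robot and the scene stay as the last step left them, time stands still between calls to the robot, and variables do not carry over. Pictures are saved under pics/ and viewed, and the job is handed in when it is done.

Besides the shell and the picture viewer there is one more tool, called after "Call:" by a JSON object that holds its "api" and its "payload", one argument or row to a line. jog_arm: Moves the arm, as the interface text tells. Its arguments: {"type":"object","properties":{"plan":{"type":"array","items":{"type":"object","properties":{"x":{"type":"number"},"y":{"type":"number"},"z":{"type":"number"},"twist":{"type":"number"},"hand":{"type":"number"}}}},"force":{"type":"number"}},"required":["plan"]}

```bash
mkdir -p pics; cat > h.py <<'E'
import numpy as np, cv2
from scipy.spatial.transform import Rotation as Rn
from station import arm,cams,finder
def R(q): return Rn.from_quat([q[1],q[2],q[3],q[0]])
def ray(P,uv):
    d=np.array([(uv[0]-P['cx'])/P['fx'],(uv[1]-P['cy'])/P['fy'],1.]); Rm=np.array(P['R']); t=np.array(P['t'])
    return -Rm.T@t, Rm.T@d
def atz(P,uv,z):
    o,d=ray(P,uv); return o+d*(z-o[2])/d[2]
def tri(L):
    A=np.zeros((3,3));b=np.zeros(3)
    for P,uv in L:
        o,d=ray(P,uv); d=d/np.linalg.norm(d); M=np.eye(3)-np.outer(d,d); A+=M;b+=M@o
    return np.linalg.solve(A,b)
def proj(P,X):
    c=np.array(P['R'])@np.array(X)+np.array(P['t']); return np.array([P['fx']*c[0]/c[2]+P['cx'],P['fy']*c[1]/c[2]+P['cy']])
E
python3 - <<'E'
from h import *
np.set_printoptions(precision=4,suppress=True)
s=arm.read_state(); print(s)
print(R(s['ee_rot']).as_matrix())
for c in ['scene','side','wrist']:
    P=cams.camera_params(c); cv2.imwrite(f'pics/{c}0.png',cams.grab_frame(c))
    print(c,P['fx'],-np.array(P['R']).T@P['t'])
    for n in ['red_spool_mid','seat','knob_grip','rest_slot','carriage','white_spool','green_spool','black_spool','thread_stand']:
        for d in finder.landmark_of(n,c)[:3]: print(' ',n,np.round(d['uv'],1),round(d['confidence'],2))
E
```

```text
{'t': 0.0, 'q': array([ 1.0616,  0.5285,  1.4339,  0.    ,  1.1814, -0.1785]), 'joint_velocities': array([ 0.0009, -0.0006,  0.0014,  0.0003, -0.0006, -0.0008]), 'effort': array([  0.0005, -44.0044, -17.6595,   0.0635,   0.0581,  -0.0001]), 'tcp_pos': array([0.2026, 0.5905, 0.2216]), 'ee_rot': array([-0.6967,  0.6982, -0.1167,  0.1161]), 'wrist_force': array([0.2573, 0.115 , 0.2555]), 'ft_torque': array([-0.0071,  0.012 ,  0.0248]), 'gripper_width': 0.9968437922076081}
[[ 0.9458 -0.0011  0.3247]
 [-0.3247 -0.0019  0.9458]
 [-0.0004 -1.     -0.0021]]
scene 368.4830427958872 [ 0.0637 -0.5636  0.6059]
  red_spool_mid [383.2 236.9] 0.77
  red_spool_mid [357.5 221.5] 0.66
  red_spool_mid [395.1 259.2] 0.54
  seat [255.5 183. ] 0.62
  knob_grip [283.9 174.1] 0.78
  rest_slot [243.3 176.1] 0.6
  rest_slot [431.9 272.5] 0.31
  carriage [284.6 196.7] 0.55
  white_spool [344.2 272.4] 0.86
  white_spool [275.3 189.7] 0.29
  green_spool [430.6 273.1] 0.66
  black_spool [385.2 309.4] 0.56
  thread_stand [275.3 190. ] 0.6
side 463.5485753868749 [ 1.0171 -0.0598  0.9061]
  red_spool_mid [243.  232.6] 0.72
  red_spool_mid [277.  231.9] 0.68
  red_spool_mid [213.3 215.2] 0.65
  seat [415.3 213.9] 0.79
  knob_grip [371.6 207.7] 0.83
  knob_grip [371. 221.] 0.31
  rest_slot [432.  205.4] 0.88
  carriage [373.2 221.8] 0.6
  white_spool [247.6 189.1] 0.56
  white_spool [186.9 239.8] 0.15
  green_spool [186.7 239.9] 0.83
  black_spool [204.7 188.2] 0.69
  thread_stand [387.7 219. ] 0.67
wrist 355.40089917104723 [0.1362 0.6137 0.3853]
```

```bash
python3 - <<'E'
import cv2
a=cv2.imread('pics/scene0.png')[150:340,220:480]; b=cv2.imread('pics/side0.png')[160:290,140:460]
cv2.imwrite('pics/a.png',cv2.resize(a,None,fx=3,fy=3)); cv2.imwrite('pics/b.png',cv2.resize(b,None,fx=2.5,fy=2.5))
E
```

```text
(no output)
```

View pics/scene0.png

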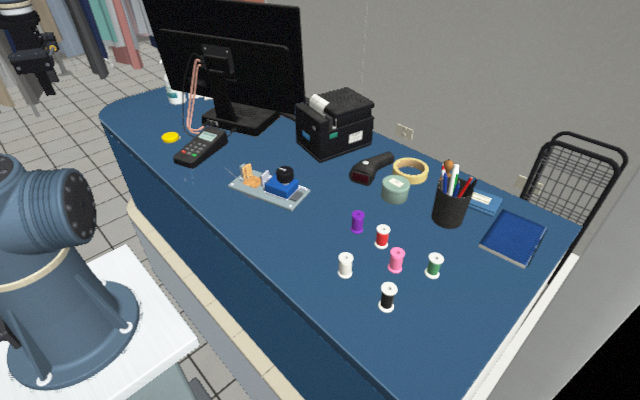

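View pics/side0.png

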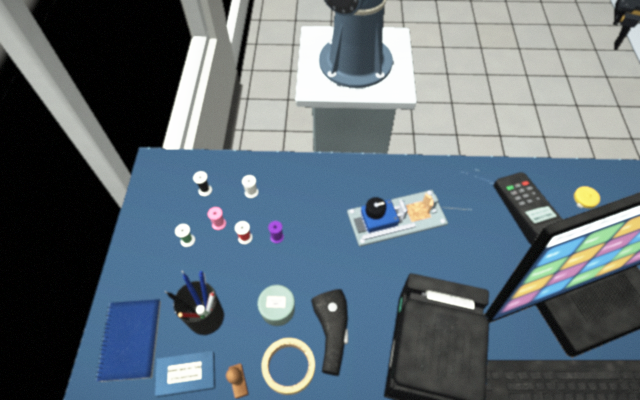

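```bash
sleep 0
```

```text
(no output)
```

View pics/a.png

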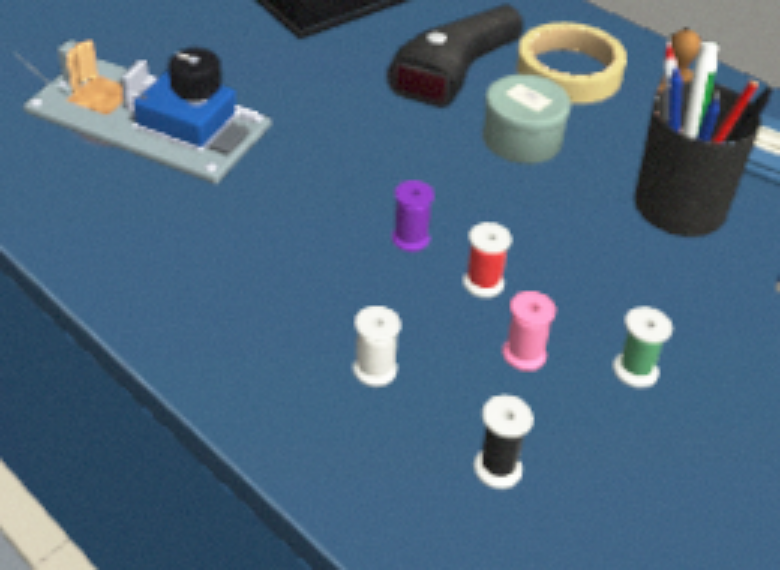

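View pics/b.png

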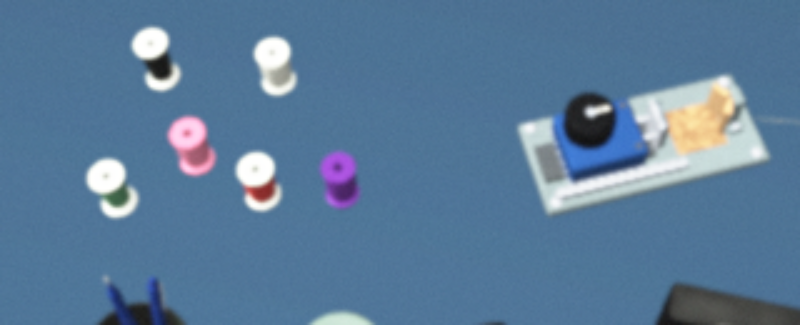

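Candidates in the scene camera: red thread with white flanges (383,237), purple (357,221) and pink (395,259); in the side camera they are (243,233), (277,232) and (213,215). The crop shows only the first has red thread between white flanges, so I choose that one. The stand, with its blue carriage and black knob, is at scene (275,185) and side (400,215).

```bash
python3 - <<'E'
from h import *
np.set_printoptions(precision=4,suppress=True)
a=cams.camera_params('scene');b=cams.camera_params('side')
D={'red':([383.2,236.9],[243,232.6],.024),'purple':([357.5,221.5],[277,231.9],.024),'pink':([395.1,259.2],[213.3,215.2],.024),'seat':([255.5,183],[415.3,213.9],.01),'knob':([283.9,174.1],[371.6,207.7],.0695),'slot':([243.3,176.1],[432,205.4],.01),'carr':([284.6,196.7],[373.2,221.8],0),'white':([344.2,272.4],[247.6,189.1],0),'green':([430.6,273.1],[186.7,239.9],0),'black':([385.2,309.4],[204.7,188.2],0),'stand':([275.3,190],[387.7,219],0)}
for n,(u,v,z) in D.items(): print(n,tri([(a,u),(b,v)]),atz(a,u,z),atz(b,v,z))
E
```

```text
red [ 0.5625 -0.2448  0.0215] [ 0.5609 -0.2474  0.024 ] [ 0.563  -0.2431  0.024 ]
purple [ 0.5588 -0.1721  0.0216] [ 0.5574 -0.1754  0.024 ] [ 0.559  -0.1703  0.024 ]
pink [ 0.5244 -0.3096  0.0299] [ 0.5279 -0.3047  0.024 ] [ 0.5223 -0.3134  0.024 ]
seat [0.4918 0.1338 0.0014] [0.4856 0.1241 0.01  ] [0.4969 0.1318 0.01  ]
knob [0.5168 0.0317 0.0697] [0.5163 0.0361 0.0695] [0.5193 0.0289 0.0695]
slot [0.477  0.169  0.0143] [0.4802 0.173  0.01  ] [0.4737 0.1709 0.01  ]
carr [ 0.5137  0.0384 -0.0026] [0.512  0.0348 0.    ] [0.5144 0.0389 0.    ]
white [ 0.4392 -0.248   0.006 ] [ 0.4421 -0.2428  0.    ] [ 0.4367 -0.2511  0.    ]
green [ 0.5713 -0.3684 -0.0014] [ 0.5695 -0.3678  0.    ] [ 0.5725 -0.369   0.    ]
black [ 0.4353 -0.3542 -0.0041] [ 0.4334 -0.3568  0.    ] [ 0.4373 -0.3517  0.    ]
stand [0.5091 0.0703 0.0041] [0.5122 0.0738 0.    ] [0.5062 0.0715 0.    ]
```

```bash
cat > plan.py <<'E'
from h import *
import sys,math
# usage: x y z azdeg n : straight move from measured pose
def plan(target,az,n,dec=4):
    s=arm.read_state(); p=np.array(s['tcp_pos']); M=R(s['ee_rot']).as_matrix()
    a0=math.degrees(math.atan2(M[1,2],M[0,2])); d=(az-a0+180)%360-180
    tw=round(-d/n,2); a=a0; rows=[]
    for i in range(n):
        z=np.array([math.cos(math.radians(a)),math.sin(math.radians(a)),0]); y=np.array([0,0,-1.]); x=np.cross(y,z)
        st=(np.array(target)-p)/(n-i); r=[round(float(st@v),dec) for v in (x,y,z)]
        p=p+r[0]*x+r[1]*y+r[2]*z; a-=tw; rows.append({'x':r[0],'y':r[1],'z':r[2],'twist':tw})
    print('from',s['tcp_pos'].round(4),'az',round(a0,2),'t',s['t'])
    for i in range(0,n,8): print(str(rows[i:i+8]).replace("'",'"'))
    print('end',p.round(4),round(a,2))
if __name__=='__main__':
    v=[float(k) for k in sys.argv[1:6]]; plan(v[:3],v[3],int(v[4]))
E
python3 plan.py 0.5625 -0.245 0.16 0 24
```

```text
from [0.203  0.5911 0.2226] az 71.05 t 1.5
[{"x": 0.0255, "y": 0.0026, "z": -0.0281, "twist": 2.96}, {"x": 0.0269, "y": 0.0026, "z": -0.0267, "twist": 2.96}, {"x": 0.0282, "y": 0.0026, "z": -0.0253, "twist": 2.96}, {"x": 0.0295, "y": 0.0026, "z": -0.0238, "twist": 2.96}, {"x": 0.0307, "y": 0.0026, "z": -0.0223, "twist": 2.96}, {"x": 0.0318, "y": 0.0026, "z": -0.0206, "twist": 2.96}, {"x": 0.0328, "y": 0.0026, "z": -0.019, "twist": 2.96}, {"x": 0.0338, "y": 0.0026, "z": -0.0173, "twist": 2.96}]
[{"x": 0.0346, "y": 0.0026, "z": -0.0155, "twist": 2.96}, {"x": 0.0354, "y": 0.0026, "z": -0.0137, "twist": 2.96}, {"x": 0.036, "y": 0.0026, "z": -0.0118, "twist": 2.96}, {"x": 0.0366, "y": 0.0026, "z": -0.01, "twist": 2.96}, {"x": 0.0371, "y": 0.0026, "z": -0.008, "twist": 2.96}, {"x": 0.0374, "y": 0.0026, "z": -0.0061, "twist": 2.96}, {"x": 0.0377, "y": 0.0026, "z": -0.0042, "twist": 2.96}, {"x": 0.0379, "y": 0.0026, "z": -0.0022, "twist": 2.96}]
[{"x": 0.0379, "y": 0.0026, "z": -0.0003, "twist": 2.96}, {"x": 0.0379, "y": 0.0026, "z": 0.0017, "twist": 2.96}, {"x": 0.0377, "y": 0.0026, "z": 0.0036, "twist": 2.96}, {"x": 0.0375, "y": 0.0026, "z": 0.0056, "twist": 2.96}, {"x": 0.0372, "y": 0.0026, "z": 0.0075, "twist": 2.96}, {"x": 0.0367, "y": 0.0027, "z": 0.0094, "twist": 2.96}, {"x": 0.0362, "y": 0.0026, "z": 0.0113, "twist": 2.96}, {"x": 0.0356, "y": 0.0027, "z": 0.0132, "twist": 2.96}]
end [ 0.5625 -0.245   0.16  ] 0.01
```

Call:
{"api": "jog_arm", "payload": {
  "plan": [
    {"x": 0.0255,"y": 0,"z": -0.028,"twist": 3},
    {"x": 0.027,"y": 0,"z": -0.0265,"twist": 3},
    {"x": 0.028,"y": 0,"z": -0.025,"twist": 3},
    {"x": 0.0295,"y": 0,"z": -0.024,"twist": 3},
    {"x": 0.0305,"y": 0,"z": -0.022,"twist": 3},
    {"x": 0.032,"y": 0,"z": -0.0205,"twist": 3},
    {"x": 0.033,"y": 0,"z": -0.019,"twist": 3},
    {"x": 0.034,"y": 0,"z": -0.017,"twist": 3}
  ]
}}

```text
invalid input
```

Call:
{"api": "jog_arm", "payload": {
  "plan": [
    {"x": 0.0345,"z": -0.0155,"twist": 3},
    {"x": 0.0355,"z": -0.0135,"twist": 3},
    {"x": 0.036,"z": -0.012,"twist": 3},
    {"x": 0.0365,"z": -0.01,"twist": 3},
    {"x": 0.037,"z": -0.008,"twist": 3},
    {"x": 0.0375,"z": -0.006,"twist": 3},
    {"x": 0.0375,"z": -0.004,"twist": 3},
    {"x": 0.038,"z": -0.002,"twist": 3}
  ]
}}

```text
invalid input
```

```bash
python3 plan.py 0.5625 -0.245 0.16 0 8
```

```text
from [0.203  0.5911 0.2226] az 71.05 t 1.5
[{"x": 0.0764, "y": 0.0078, "z": -0.0843, "twist": 8.88}, {"x": 0.0885, "y": 0.0078, "z": -0.0714, "twist": 8.88}, {"x": 0.0985, "y": 0.0078, "z": -0.0569, "twist": 8.88}, {"x": 0.1061, "y": 0.0078, "z": -0.041, "twist": 8.88}, {"x": 0.1112, "y": 0.0078, "z": -0.0242, "twist": 8.88}, {"x": 0.1136, "y": 0.0079, "z": -0.0067, "twist": 8.88}, {"x": 0.1133, "y": 0.0078, "z": 0.0109, "twist": 8.88}, {"x": 0.1102, "y": 0.0079, "z": 0.0283, "twist": 8.88}]
end [ 0.5625 -0.245   0.16  ] 0.01
```

Call:
{"api": "jog_arm", "payload": {
  "plan": [
    {"x": 0.0255,"y": 0,"z": -0.028,"twist": 3,"hand": 1},
    {"x": 0.027,"y": 0,"z": -0.0265,"twist": 3,"hand": 1},
    {"x": 0.028,"y": 0,"z": -0.025,"twist": 3,"hand": 1},
    {"x": 0.0295,"y": 0,"z": -0.024,"twist": 3,"hand": 1},
    {"x": 0.0305,"y": 0,"z": -0.022,"twist": 3,"hand": 1},
    {"x": 0.032,"y": 0,"z": -0.0205,"twist": 3,"hand": 1},
    {"x": 0.033,"y": 0,"z": -0.019,"twist": 3,"hand": 1},
    {"x": 0.034,"y": 0,"z": -0.017,"twist": 3,"hand": 1}
  ]
}}

```text
t: 2.17
tcp_pos: [0.3232, 0.3113, 0.2228]
ee_rot: [0.658, -0.658, 0.259, -0.26]
wrist_force: [0.7, 0.1, 0.2]
gripper_width: 1.003
```

Call:
{"api": "jog_arm", "payload": {
  "plan": [
    {"x": 0.0345,"y": 0,"z": -0.0155,"twist": 3,"hand": 1},
    {"x": 0.0355,"y": 0,"z": -0.0135,"twist": 3,"hand": 1},
    {"x": 0.036,"y": 0,"z": -0.012,"twist": 3,"hand": 1},
    {"x": 0.0365,"y": 0,"z": -0.01,"twist": 3,"hand": 1},
    {"x": 0.037,"y": 0,"z": -0.008,"twist": 3,"hand": 1},
    {"x": 0.0375,"y": 0,"z": -0.006,"twist": 3,"hand": 1},
    {"x": 0.0375,"y": 0,"z": -0.004,"twist": 3,"hand": 1},
    {"x": 0.038,"y": 0,"z": -0.002,"twist": 3,"hand": 1}
  ]
}}

```text
t: 2.83
tcp_pos: [0.4413, 0.0316, 0.2229]
ee_rot: [0.589, -0.589, 0.391, -0.391]
wrist_force: [-0.2, 1.6, -0.4]
gripper_width: 0.999
```

```bash
sed -i "s/'twist':tw}/'twist':tw,'hand':HAND}/; s/^import sys,math/import sys,math\nHAND=1/" plan.py; sed -i "s/int(v\[4\]))/int(v[4]))/; s/    v=\[float/    HAND=float(sys.argv[6]) if len(sys.argv)>6 else 1\n    v=[float/" plan.py; python3 plan.py 0.5625 -0.245 0.16 0 8
python3 - <<'E'
from h import *
P=cams.camera_params('wrist'); im=cams.grab_frame('wrist'); cv2.imwrite('pics/w1.png',im)
for n in ['seat','knob_grip','rest_slot']:
    for d in finder.landmark_of(n,'wrist')[:2]: print(n,d['uv'],d['confidence'],atz(P,d['uv'],{'seat':.01,'knob_grip':.0695,'rest_slot':.01}[n]))
E
```

```text
from [0.4413 0.0316 0.2229] az 22.88 t 2.8333
[{"x": 0.0378, "y": 0.0079, "z": 0.0005, "twist": 2.86, "hand": 1}, {"x": 0.0377, "y": 0.0079, "z": 0.0024, "twist": 2.86, "hand": 1}, {"x": 0.0375, "y": 0.0078, "z": 0.0043, "twist": 2.86, "hand": 1}, {"x": 0.0372, "y": 0.0079, "z": 0.0061, "twist": 2.86, "hand": 1}, {"x": 0.0369, "y": 0.0078, "z": 0.008, "twist": 2.86, "hand": 1}, {"x": 0.0364, "y": 0.0079, "z": 0.0098, "twist": 2.86, "hand": 1}, {"x": 0.0359, "y": 0.0078, "z": 0.0117, "twist": 2.86, "hand": 1}, {"x": 0.0354, "y": 0.0079, "z": 0.0134, "twist": 2.86, "hand": 1}]
end [ 0.5625 -0.245   0.16  ] -0.0
seat [399.2, 100.2] 0.81 [0.49197968 0.12959451 0.01      ]
seat [405.7, 57.6] 0.36 [0.47980445 0.16875573 0.01      ]
knob_grip [392.3, 208.9] 0.93 [0.51700791 0.03407068 0.0695    ]
knob_grip [377.1, 189.3] 0.26 [0.49591206 0.04556968 0.0695    ]
rest_slot [405.5, 61.2] 0.81 [0.48112608 0.16566917 0.01      ]
```

View pics/w1.png

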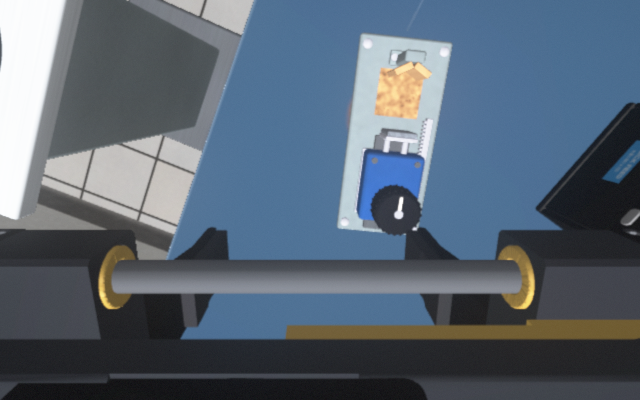

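The wrist view shows the stand clearly: seat (399,100), knob (395,209), back rest (406,65). I'll continue to the spool.

Call:
{"api": "jog_arm", "payload": {
  "plan": [
    {"x": 0.038,"y": 0.006,"z": 0.0005,"twist": 2.9,"hand": 1},
    {"x": 0.0375,"y": 0.006,"z": 0.0025,"twist": 2.9,"hand": 1},
    {"x": 0.0375,"y": 0.006,"z": 0.0045,"twist": 2.9,"hand": 1},
    {"x": 0.037,"y": 0.006,"z": 0.006,"twist": 2.9,"hand": 1},
    {"x": 0.037,"y": 0.006,"z": 0.008,"twist": 2.9,"hand": 1},
    {"x": 0.0365,"y": 0.006,"z": 0.01,"twist": 2.9,"hand": 1},
    {"x": 0.036,"y": 0.006,"z": 0.0115,"twist": 2.9,"hand": 1},
    {"x": 0.0355,"y": 0.006,"z": 0.0135,"twist": 2.9,"hand": 1}
  ]
}}

```text
t: 3.7
tcp_pos: [0.5629, -0.2422, 0.1741]
ee_rot: [0.499, -0.499, 0.501, -0.5]
wrist_force: [0.7, -0.2, 0.5]
gripper_width: 0.998
```

```bash
python3 - <<'E'
from h import *
P=cams.camera_params('wrist'); s=arm.read_state(); print(s['tcp_pos'],s['t']); im=cams.grab_frame('wrist'); cv2.imwrite('pics/w2.png',im)
print('tcp proj',proj(P,s['tcp_pos']), proj(P,[.5625,-.245,.048]))
for d in finder.landmark_of('red_spool_mid','wrist')[:4]: print(d['uv'],d['confidence'],atz(P,d['uv'],.024))
for d in finder.masks_of('red_spool_mid','wrist')[:4]: print(d['uv'],d['confidence'],d['region'].sum())
E
```

```text
[ 0.56289195 -0.24223754  0.1741156 ] 3.7
tcp proj [316.74711557 247.64973746] [316.20132431 190.77565755]
[308.5, 106.5] 0.97 [ 0.55607239 -0.17676749  0.024     ]
[280.9, 251.4] 0.77 [ 0.52874519 -0.31038032  0.024     ]
[316.4, 186.3] 0.63 [ 0.56265302 -0.24685484  0.024     ]
[316.1, 176.6] 0.59 [ 0.5624052  -0.23789849  0.024     ]
[317.0, 188.9] 0.84 1242
[280.7, 246.7] 0.66 950
[310.7, 105.8] 0.55 1114
```

View pics/w2.png

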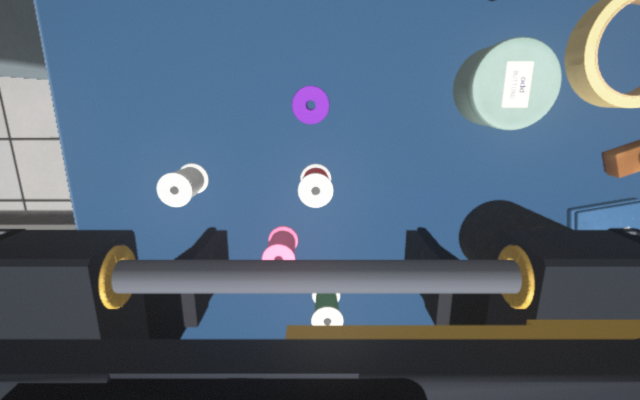

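The red spool (dark red side, white top flange) is at (316,190), within 1 px of the projection of my estimate. Pink is at (280,250) and purple at (310,105). Descending now.

Call:
{"api": "jog_arm", "payload": {
  "plan": [
    {"x": 0.001,"y": 0.025,"z": 0,"twist": 0,"hand": 1},
    {"x": 0.001,"y": 0.025,"z": 0,"twist": 0,"hand": 1},
    {"x": 0,"y": 0.025,"z": 0,"twist": 0,"hand": 1},
    {"x": 0,"y": 0.025,"z": 0,"twist": 0,"hand": 1},
    {"x": 0,"y": 0.02,"z": 0,"twist": 0,"hand": 1},
    {"x": 0,"y": 0.015,"z": 0,"twist": 0,"hand": 1},
    {"x": 0,"y": 0.01,"z": 0,"twist": 0,"hand": 0.8},
    {"x": 0,"y": 0,"z": 0,"twist": 0,"hand": 0.6}
  ]
}}

```text
t: 4.52
tcp_pos: [0.5608, -0.2419, 0.0278]
ee_rot: [0.5, -0.5, 0.502, -0.498]
wrist_force: [0.3, 1.0, -0.3]
gripper_width: 0.918
```

```bash
python3 - <<'E'
from h import *
P=cams.camera_params('wrist'); s=arm.read_state(); print(s['tcp_pos'],s['t']); im=cams.grab_frame('wrist'); cv2.imwrite('pics/w3.png',im)
print(proj(P,[.5625,-.245,.048]))
E
```

```text
[ 0.56081301 -0.24187417  0.02776508] 4.5167
[320.43907081 272.51890745]
```

View pics/w3.png

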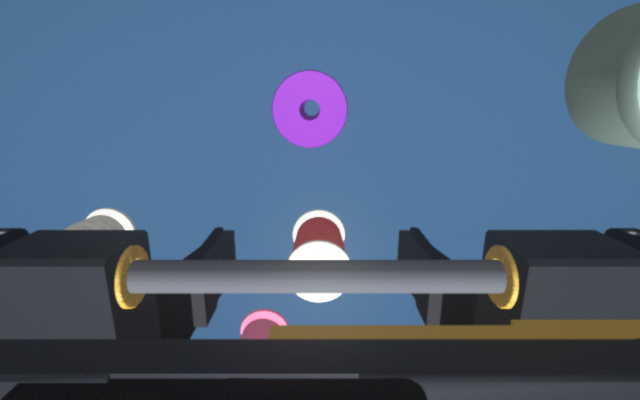

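The spool is centred between the fingers, with its top at (319,272) as predicted. I'll go down the rest of the way and close.

Call:
{"api": "jog_arm", "payload": {
  "plan": [
    {"x": 0.0015,"y": 0.009,"z": 0.001,"twist": 0,"hand": 0.6},
    {"x": 0.0015,"y": 0.009,"z": 0.0005,"twist": 0,"hand": 0.5},
    {"x": 0,"y": 0,"z": 0,"twist": 0,"hand": 0.2},
    {"x": 0,"y": 0,"z": 0,"twist": 0,"hand": 0.1},
    {"x": 0,"y": 0,"z": 0,"twist": 0,"hand": 0.1},
    {"x": 0,"y": 0,"z": 0,"twist": 0,"hand": 0.1},
    {"x": 0,"y": 0,"z": 0,"twist": 0,"hand": 0.1},
    {"x": 0,"y": 0,"z": 0,"twist": 0,"hand": 0.1}
  ],
  "force": 12
}}

```text
t: 5.23
tcp_pos: [0.564, -0.2484, 0.0119]
ee_rot: [-0.499, 0.499, -0.5, 0.501]
wrist_force: [-0.4, -0.8, 0.9]
gripper_width: 0.337
```

Call:
{"api": "jog_arm", "payload": {
  "plan": [
    {"x": 0,"y": 0,"z": 0,"twist": 0,"hand": 0.1},
    {"x": 0,"y": 0,"z": 0,"twist": 0,"hand": 0.1},
    {"x": 0,"y": 0,"z": 0,"twist": 0,"hand": 0.1}
  ]
}}

```text
t: 5.48
tcp_pos: [0.564, -0.2484, 0.0119]
ee_rot: [-0.499, 0.499, -0.5, 0.501]
wrist_force: [-1.4, -0.8, 1.9]
gripper_width: 0.337
```

Call:
{"api": "jog_arm", "payload": {
  "plan": [
    {"x": 0,"y": -0.01,"z": 0,"twist": 0,"hand": 0.1},
    {"x": 0,"y": -0.02,"z": 0,"twist": 0,"hand": 0.1},
    {"x": 0,"y": -0.025,"z": 0,"twist": 0,"hand": 0.1},
    {"x": 0,"y": -0.025,"z": 0,"twist": 0,"hand": 0.1},
    {"x": 0,"y": -0.025,"z": 0,"twist": 0,"hand": 0.1},
    {"x": 0,"y": -0.02,"z": 0,"twist": 0,"hand": 0.1}
  ]
}}

```text
t: 5.98
tcp_pos: [0.5643, -0.2483, 0.139]
ee_rot: [-0.5, 0.499, -0.5, 0.501]
wrist_force: [-0.3, 0.1, 0.2]
gripper_width: 0.337
```

```bash
python3 - <<'E'
from h import *
for c in ['wrist','side']: cv2.imwrite(f'pics/{c}4.png',cams.grab_frame(c))
E
python3 plan.py 0.51 0.06 0.15 15.5 12 0.1
```

```text
from [ 0.5664 -0.2496  0.1409] az -0.15 t 6.0833
[{"x": -0.0258, "y": -0.0008, "z": -0.0048, "twist": -1.3, "hand": 0.1}, {"x": -0.0259, "y": -0.0008, "z": -0.0042, "twist": -1.3, "hand": 0.1}, {"x": -0.026, "y": -0.0007, "z": -0.0036, "twist": -1.3, "hand": 0.1}, {"x": -0.026, "y": -0.0008, "z": -0.003, "twist": -1.3, "hand": 0.1}, {"x": -0.0261, "y": -0.0007, "z": -0.0024, "twist": -1.3, "hand": 0.1}, {"x": -0.0262, "y": -0.0008, "z": -0.0018, "twist": -1.3, "hand": 0.1}, {"x": -0.0262, "y": -0.0007, "z": -0.0012, "twist": -1.3, "hand": 0.1}, {"x": -0.0262, "y": -0.0008, "z": -0.0006, "twist": -1.3, "hand": 0.1}]
[{"x": -0.0262, "y": -0.0007, "z": -0.0, "twist": -1.3, "hand": 0.1}, {"x": -0.0262, "y": -0.0008, "z": 0.0006, "twist": -1.3, "hand": 0.1}, {"x": -0.0262, "y": -0.0007, "z": 0.0011, "twist": -1.3, "hand": 0.1}, {"x": -0.0262, "y": -0.0008, "z": 0.0018, "twist": -1.3, "hand": 0.1}]
end [0.51 0.06 0.15] 15.45
```

View pics/side4.png

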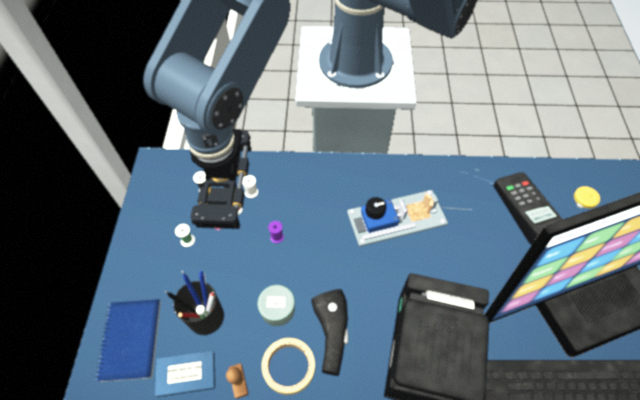

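View pics/wrist4.png

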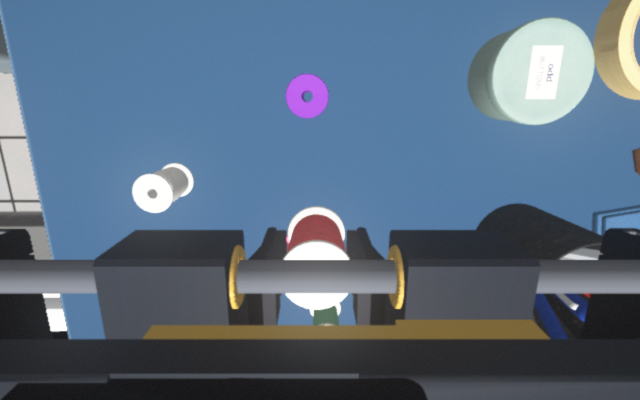

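The spool is held upright (top at 317,272) and the other spools are undisturbed. Moving to a view above the stand.

Call:
{"api": "jog_arm", "payload": {
  "plan": [
    {"x": -0.026,"y": -0.001,"z": -0.005,"twist": -1.3,"hand": 0.1},
    {"x": -0.026,"y": -0.001,"z": -0.004,"twist": -1.3,"hand": 0.1},
    {"x": -0.026,"y": -0.001,"z": -0.0035,"twist": -1.3,"hand": 0.1},
    {"x": -0.026,"y": -0.001,"z": -0.003,"twist": -1.3,"hand": 0.1},
    {"x": -0.026,"y": -0.001,"z": -0.0025,"twist": -1.3,"hand": 0.1},
    {"x": -0.026,"y": -0.001,"z": -0.002,"twist": -1.3,"hand": 0.1},
    {"x": -0.026,"y": -0.001,"z": -0.001,"twist": -1.3,"hand": 0.1},
    {"x": -0.026,"y": -0.001,"z": -0.0005,"twist": -1.3,"hand": 0.1}
  ]
}}

```text
t: 6.75
tcp_pos: [0.5253, -0.0407, 0.1437]
ee_rot: [-0.543, 0.543, -0.454, 0.452]
wrist_force: [0.2, -0.1, 0.2]
gripper_width: 0.336
```

Call:
{"api": "jog_arm", "payload": {
  "plan": [
    {"x": -0.026,"y": -0.001,"z": 0,"twist": -1.3,"hand": 0.1},
    {"x": -0.026,"y": -0.001,"z": 0.0005,"twist": -1.3,"hand": 0.1},
    {"x": -0.026,"y": 0,"z": 0.001,"twist": -1.3,"hand": 0.1},
    {"x": -0.02,"y": 0,"z": 0.0015,"twist": -1.3,"hand": 0.1},
    {"x": 0,"y": 0,"z": 0,"twist": 0,"hand": 0.1},
    {"x": 0,"y": 0,"z": 0,"twist": 0,"hand": 0.1}
  ]
}}

```text
t: 7.25
tcp_pos: [0.5081, 0.0552, 0.1459]
ee_rot: [-0.563, 0.563, -0.428, 0.427]
wrist_force: [0.1, -0.5, -0.4]
gripper_width: 0.34
```

```bash
python3 - <<'E'
from h import *
P=cams.camera_params('wrist'); s=arm.read_state(); print(s['tcp_pos'],s['t'],R(s['ee_rot']).as_matrix()[:,2]); im=cams.grab_frame('wrist'); cv2.imwrite('pics/w5.png',im)
for n in ['seat','knob_grip','rest_slot','carriage','thread_stand','red_spool','red_spool_mid']:
    for d in finder.landmark_of(n,'wrist')[:2]: print(n,d['uv'],d['confidence'],atz(P,d['uv'],{'seat':.01,'knob_grip':.0695,'rest_slot':.01}.get(n,s['tcp_pos'][2]-.0119)))
E
```

```text
[0.50810174 0.05519945 0.14588222] 7.25 [ 0.96329067  0.26845622 -0.00153135]
seat [321.7, 94.2] 0.83 [0.49177232 0.12875869 0.01      ]
knob_grip [316.2, 253.6] 0.28 [0.51777758 0.01903222 0.0695    ]
rest_slot [319.7, 41.8] 0.74 [0.47957246 0.16618221 0.01      ]
carriage [321.2, 207.2] 0.58 [0.50564023 0.07248964 0.13398222]
carriage [319.6, 235.2] 0.47 [0.50899582 0.05751466 0.13398222]
thread_stand [322.9, 156.5] 0.57 [0.49934173 0.09789536 0.13398222]
red_spool [317.3, 231.1] 0.65 [0.50721967 0.0593919  0.13398222]
red_spool [321.7, 157.2] 0.22 [0.49886505 0.09740121 0.13398222]
red_spool_mid [315.4, 251.9] 0.87 [0.50940663 0.04780818 0.13398222]
```

View pics/w5.png

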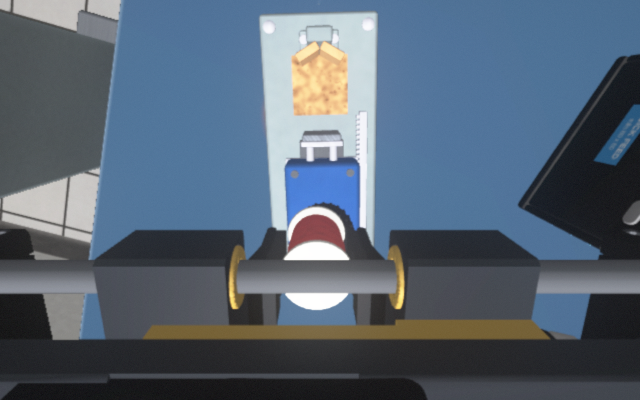

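```bash
python3 - <<'E'
from h import *
im=cv2.imread('pics/w5.png'); cv2.imwrite('pics/w5c.png',cv2.resize(im[0:260,230:420],None,fx=3,fy=2.3*1.3/1.0 if 0 else 2.3))
P=cams.camera_params('wrist')
X={k:atz(P,v,.01)[:2] for k,v in dict(a=(262,15),b=(376.5,12),c=(271,215),d=(375,215)).items()}
for k in X: print(k,X[k])
print(np.linalg.norm(X['a']-X['b']),np.degrees(np.arctan2(*(X['b']-X['a'])[::-1])), [np.degrees(np.arctan2(*(X[i]-X[j])[::-1]))-90 for i,j in ('ac','bd')])
s=arm.read_state(); M=R(s['ee_rot']).as_matrix()
for uv,h in [((317,207),.003),((317,309),.048)]:
    o=atz(P,uv,s['tcp_pos'][2]-.0119+h); print(M.T@(o-s['tcp_pos']))
E
```

```text
a [0.43343544 0.17140622]
b [0.5175614  0.19667852]
c [0.47770735 0.01631967]
d [0.56641035 0.04066093]
0.08784000646492389 16.72080508814566 [np.float64(15.932231391391639), np.float64(17.385283025404135)]
[-0.01831749  0.00889868  0.00013783]
[ 1.10318246e-02 -3.60992053e-02  3.25035635e-05]
```

View pics/w5c.png

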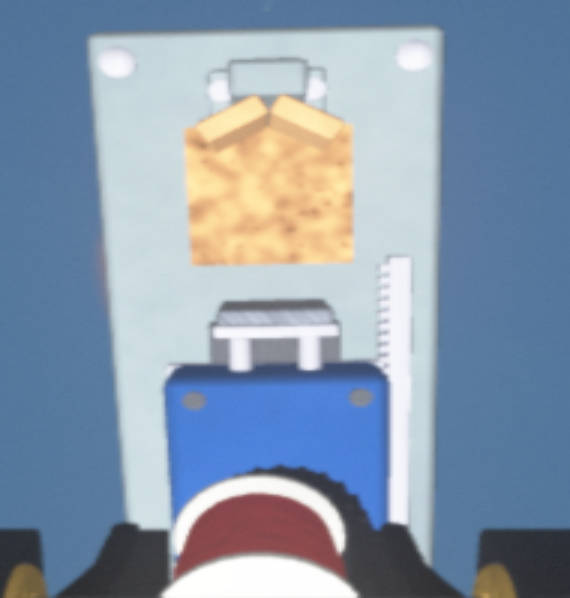

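```bash
python3 plan.py 0.493 0.124 0.08 16.6 6 0.1
```

```text
from [0.5092 0.0536 0.1465] az 15.37 t 7.65
[{"x": -0.012, "y": 0.0111, "z": 0.0005, "twist": -0.21, "hand": 0.1}, {"x": -0.012, "y": 0.0111, "z": 0.0006, "twist": -0.21, "hand": 0.1}, {"x": -0.012, "y": 0.0111, "z": 0.0006, "twist": -0.21, "hand": 0.1}, {"x": -0.0121, "y": 0.0111, "z": 0.0006, "twist": -0.21, "hand": 0.1}, {"x": -0.012, "y": 0.011, "z": 0.0007, "twist": -0.21, "hand": 0.1}, {"x": -0.0121, "y": 0.0111, "z": 0.0007, "twist": -0.21, "hand": 0.1}]
end [0.493 0.124 0.08 ] 16.63
```

Call:
{"api": "jog_arm", "payload": {
  "plan": [
    {"x": -0.018,"y": 0,"z": 0.0005,"twist": -0.2,"hand": 0.1},
    {"x": -0.018,"y": 0,"z": 0.0005,"twist": -0.2,"hand": 0.1},
    {"x": -0.018,"y": 0.005,"z": 0.0005,"twist": -0.2,"hand": 0.1},
    {"x": -0.018,"y": 0.015,"z": 0.001,"twist": -0.2,"hand": 0.1},
    {"x": 0,"y": 0.02,"z": 0.0005,"twist": -0.2,"hand": 0.1},
    {"x": 0,"y": 0.025,"z": 0.0005,"twist": -0.2,"hand": 0.1},
    {"x": 0,"y": 0,"z": 0,"twist": 0,"hand": 0.1},
    {"x": 0,"y": 0,"z": 0,"twist": 0,"hand": 0.1}
  ]
}}

```text
t: 8.32
tcp_pos: [0.492, 0.1243, 0.0808]
ee_rot: [-0.566, 0.568, -0.423, 0.422]
wrist_force: [0.4, 0.3, -0.9]
gripper_width: 0.338
```

```bash
python3 - <<'E'
from h import *
im=cams.grab_frame('wrist'); cv2.imwrite('pics/w6.png',im)
L=[]
for i in range(3):
    s=arm.read_state(); L.append(s['tcp_pos']); P=cams.camera_params('wrist'); cams.grab_frame('wrist')
    for n in ['seat','rest_slot']:
        for d in finder.landmark_of(n,'wrist')[:1]: print(n,d['uv'],d['confidence'],atz(P,d['uv'],.01))
print(np.mean(L,0),s['t'])
im=cams.grab_frame('side'); cv2.imwrite('pics/s6.png',cv2.resize(im[150:270,330:480],None,fx=4,fy=4))
E
python3 plan.py 0.493 0.124 0.0225 16.6 6 0.1
```

```text
seat [314.8, 198.4] 0.95 [0.49020679 0.12921981 0.01      ]
rest_slot [315.9, 143.8] 0.85 [0.480303   0.16512332 0.01      ]
seat [315.2, 196.3] 0.76 [0.491284  0.1304861 0.01     ]
rest_slot [313.6, 141.0] 0.93 [0.47951725 0.1663765  0.01      ]
seat [315.6, 198.5] 0.67 [0.49151764 0.12924653 0.01      ]
rest_slot [312.2, 139.1] 0.75 [0.47780955 0.16744339 0.01      ]
[0.49347319 0.12435794 0.08238096] 8.6667
from [0.493  0.1246 0.0819] az 16.64 t 8.8667
[{"x": 0.0001, "y": 0.0099, "z": -0.0, "twist": 0.01, "hand": 0.1}, {"x": 0.0001, "y": 0.0099, "z": -0.0, "twist": 0.01, "hand": 0.1}, {"x": 0.0001, "y": 0.0099, "z": -0.0, "twist": 0.01, "hand": 0.1}, {"x": 0.0001, "y": 0.0099, "z": -0.0, "twist": 0.01, "hand": 0.1}, {"x": 0.0001, "y": 0.0099, "z": -0.0001, "twist": 0.01, "hand": 0.1}, {"x": 0.0, "y": 0.0099, "z": -0.0, "twist": 0.01, "hand": 0.1}]
end [0.493  0.1241 0.0225] 16.58
```

View pics/w6.png

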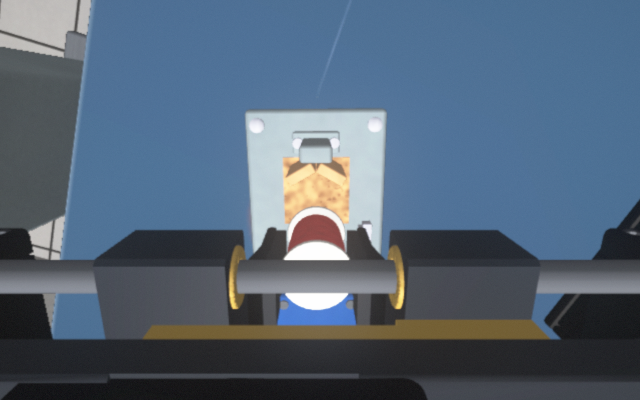

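View pics/s6.png

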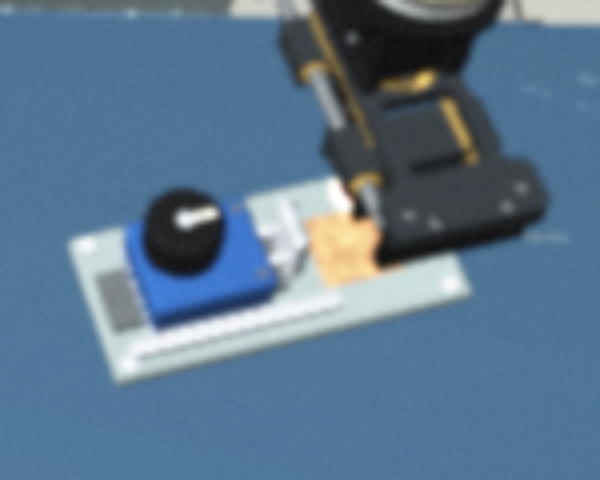

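The spool is lined up with the cork: wrist view has the cork centre column at about 316, the spool at 317, and the V rest at (316,170). Lowering.

Call:
{"api": "jog_arm", "payload": {
  "plan": [
    {"x": 0,"y": 0.015,"z": 0,"twist": 0,"hand": 0.1},
    {"x": 0,"y": 0.015,"z": 0,"twist": 0,"hand": 0.1},
    {"x": 0,"y": 0.012,"z": 0,"twist": 0,"hand": 0.1},
    {"x": 0,"y": 0.008,"z": 0,"twist": 0,"hand": 0.1},
    {"x": 0,"y": 0.005,"z": 0,"twist": 0,"hand": 0.1},
    {"x": 0,"y": 0.003,"z": 0,"twist": 0,"hand": 0.1},
    {"x": 0,"y": 0,"z": 0,"twist": 0,"hand": 0.1},
    {"x": 0,"y": 0,"z": 0,"twist": 0,"hand": 0.1}
  ]
}}

```text
t: 9.53
tcp_pos: [0.493, 0.1246, 0.0238]
ee_rot: [0.567, -0.567, 0.422, -0.422]
wrist_force: [0.0, 0.1, -0.1]
gripper_width: 0.338
```

```bash
python3 - <<'E'
from h import *
im=cams.grab_frame('wrist'); cv2.imwrite('pics/w7.png',im)
s=arm.read_state(); print(s['tcp_pos'],s['wrist_force'],s['t'])
E
```

```text
[0.49319194 0.12462642 0.02397778] [ 0.34744574 -0.29086417 -0.90912808] 9.5833
```

View pics/w7.png

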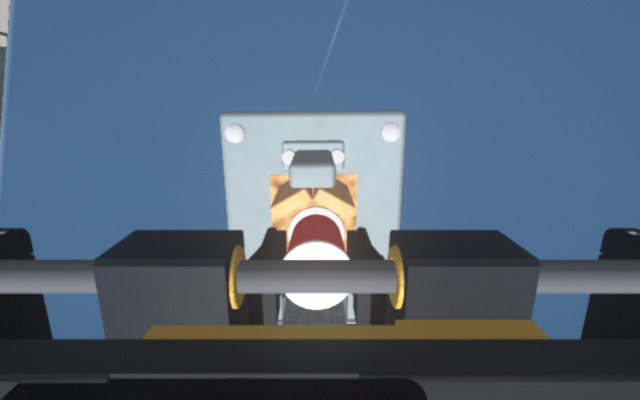

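Call:
{"api": "jog_arm", "payload": {
  "plan": [
    {"x": 0,"y": 0.001,"z": 0,"twist": 0,"hand": 0.1},
    {"x": 0,"y": 0.001,"z": 0,"twist": 0,"hand": 0.1},
    {"x": 0,"y": 0,"z": 0,"twist": 0,"hand": 0.1},
    {"x": 0,"y": 0,"z": 0,"twist": 0,"hand": 0.1}
  ]
}}

```text
t: 9.92
tcp_pos: [0.4932, 0.1246, 0.0219]
ee_rot: [0.567, -0.567, 0.422, -0.423]
wrist_force: [0.8, 0.0, 3.1]
gripper_width: 0.333
```

Call:
{"api": "jog_arm", "payload": {
  "plan": [
    {"x": 0,"y": 0,"z": 0,"twist": 0,"hand": 0.4},
    {"x": 0,"y": 0,"z": 0,"twist": 0,"hand": 0.5},
    {"x": 0,"y": 0,"z": 0,"twist": 0,"hand": 0.6},
    {"x": 0,"y": 0,"z": 0,"twist": 0,"hand": 0.7},
    {"x": 0,"y": 0,"z": 0,"twist": 0,"hand": 0.7},
    {"x": 0,"y": 0,"z": 0,"twist": 0,"hand": 0.7}
  ]
}}

```text
t: 10.42
tcp_pos: [0.4927, 0.1246, 0.0215]
ee_rot: [-0.567, 0.567, -0.422, 0.422]
wrist_force: [0.7, 0.3, -0.8]
gripper_width: 0.661
```

Call:
{"api": "jog_arm", "payload": {
  "plan": [
    {"x": 0,"y": -0.01,"z": 0,"twist": 0,"hand": 0.7},
    {"x": 0,"y": -0.02,"z": 0,"twist": 0,"hand": 0.7},
    {"x": 0,"y": -0.03,"z": 0,"twist": 0,"hand": 0.8},
    {"x": 0,"y": -0.03,"z": 0,"twist": 0,"hand": 0.9},
    {"x": 0,"y": -0.03,"z": 0,"twist": 0,"hand": 1},
    {"x": 0,"y": -0.02,"z": 0,"twist": 0,"hand": 1},
    {"x": 0,"y": 0,"z": 0,"twist": 0,"hand": 1},
    {"x": 0,"y": 0,"z": 0,"twist": 0,"hand": 1}
  ]
}}

```text
t: 11.08
tcp_pos: [0.4934, 0.1247, 0.1632]
ee_rot: [0.568, -0.566, 0.421, -0.423]
wrist_force: [-0.6, -0.6, -0.6]
gripper_width: 0.985
```

```bash
python3 - <<'E'
from h import *
P=cams.camera_params('wrist')
im=cams.grab_frame('wrist'); cv2.imwrite('pics/w8.png',im)
for n,z in [('red_spool_mid',.034),('knob_grip',.0695)]:
    for d in finder.landmark_of(n,'wrist')[:3]: print(n,d['uv'],d['confidence'],atz(P,d['uv'],z))
s=arm.read_state(); print(s['tcp_pos'],s['wrist_force'],s['t'])
cv2.imwrite('pics/s8.png',cams.grab_frame('side'))
E
```

```text
red_spool_mid [314.2, 186.3] 0.81 [0.49199633 0.12437314 0.034     ]
knob_grip [314.3, 305.1] 0.82 [0.51802159 0.03729801 0.0695    ]
knob_grip [314.1, 172.3] 0.42 [0.48653981 0.14267556 0.0695    ]
[0.49162786 0.12451341 0.16051946] [ 1.04304182 -0.01188105  0.23363473] 11.2333
```

View pics/w8.png

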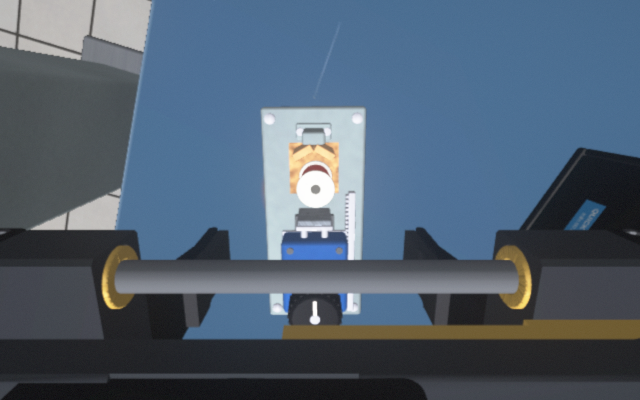

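The red spool stands upright on the cork at (315,188), clear of pad and rest. Next is the knob.

```bash
python3 plan.py 0.518 0.035 0.17 70 10 0.8
```

```text
from [0.4916 0.1245 0.1603] az 16.64 t 11.2833
[{"x": 0.0093, "y": -0.001, "z": -0.0, "twist": -5.34, "hand": 0.8}, {"x": 0.0093, "y": -0.001, "z": -0.0009, "twist": -5.34, "hand": 0.8}, {"x": 0.0092, "y": -0.001, "z": -0.0018, "twist": -5.34, "hand": 0.8}, {"x": 0.009, "y": -0.001, "z": -0.0026, "twist": -5.34, "hand": 0.8}, {"x": 0.0087, "y": -0.001, "z": -0.0034, "twist": -5.34, "hand": 0.8}, {"x": 0.0083, "y": -0.0009, "z": -0.0042, "twist": -5.34, "hand": 0.8}, {"x": 0.0079, "y": -0.001, "z": -0.005, "twist": -5.34, "hand": 0.8}, {"x": 0.0074, "y": -0.0009, "z": -0.0057, "twist": -5.34, "hand": 0.8}]
[{"x": 0.0068, "y": -0.001, "z": -0.0064, "twist": -5.34, "hand": 0.8}, {"x": 0.0061, "y": -0.0009, "z": -0.0069, "twist": -5.34, "hand": 0.8}]
end [0.518  0.0351 0.17  ] 70.04
```

View pics/s8.png

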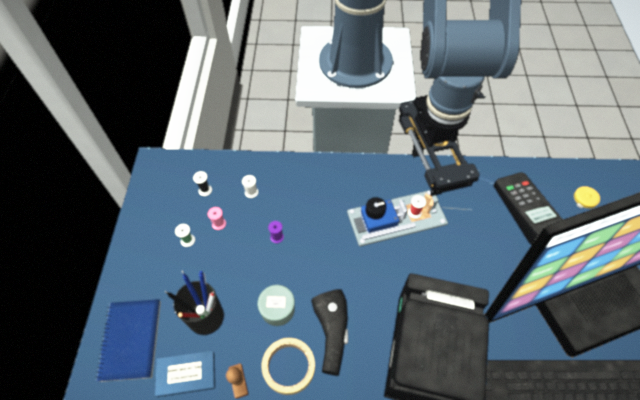

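Call:
{"api": "jog_arm", "payload": {
  "plan": [
    {"x": 0.0095,"y": -0.001,"z": 0,"twist": -5.5,"hand": 0.8},
    {"x": 0.0095,"y": -0.001,"z": -0.001,"twist": -5.5,"hand": 0.8},
    {"x": 0.009,"y": -0.001,"z": -0.002,"twist": -5.5,"hand": 0.8},
    {"x": 0.009,"y": -0.001,"z": -0.0025,"twist": -5.5,"hand": 0.8},
    {"x": 0.0085,"y": -0.001,"z": -0.0035,"twist": -5.5,"hand": 0.8},
    {"x": 0.0085,"y": -0.001,"z": -0.004,"twist": -5.5,"hand": 0.8},
    {"x": 0.008,"y": -0.001,"z": -0.005,"twist": -5.5,"hand": 0.8},
    {"x": 0.0075,"y": -0.001,"z": -0.0055,"twist": -5.5,"hand": 0.8}
  ]
}}

```text
t: 11.95
tcp_pos: [0.5141, 0.0526, 0.1681]
ee_rot: [-0.684, 0.685, -0.179, 0.176]
wrist_force: [1.0, 0.4, 0.1]
gripper_width: 0.802
```

Call:
{"api": "jog_arm", "payload": {
  "plan": [
    {"x": 0.007,"y": 0,"z": -0.0065,"twist": -5,"hand": 0.8},
    {"x": 0.006,"y": 0,"z": -0.007,"twist": -4,"hand": 0.8},
    {"x": 0,"y": 0,"z": 0,"twist": 0,"hand": 0.8},
    {"x": 0,"y": 0,"z": 0,"twist": 0,"hand": 0.8}
  ]
}}

```text
t: 12.28
tcp_pos: [0.5198, 0.0349, 0.1684]
ee_rot: [0.696, -0.696, 0.127, -0.125]
wrist_force: [-0.6, -0.5, -0.0]
gripper_width: 0.798
```

```bash
python3 - <<'E'
from h import *
P=cams.camera_params('wrist')
im=cams.grab_frame('wrist'); cv2.imwrite('pics/w9.png',im)
for n,z in [('red_spool_mid',.034),('knob_grip',.0695),('seat',.01)]:
    for d in finder.landmark_of(n,'wrist')[:3]: print(n,d['uv'],d['confidence'],atz(P,d['uv'],z))
for d in finder.masks_of('knob_grip','wrist')[:2]:
    m=d['region']; ys,xs=np.nonzero(m); print(d['confidence'],m.sum(),xs.min(),xs.max(),ys.min(),ys.max())
s=arm.read_state(); print(s['tcp_pos'],s['t'],s['q'])
print(proj(P,[.518,.035,.084]),proj(P,[.518,.035,.055]))
E
```

```text
knob_grip [313.8, 191.8] 0.67 [0.51563201 0.03439309 0.0695    ]
seat [406.8, 112.2] 0.86 [0.49068588 0.13094799 0.01      ]
0.75 1636 389 439 97 136
0.72 2818 287 345 166 227
[0.51999884 0.03564148 0.16930926] 12.5333 [-1.46232511e-01  4.64079028e-01  1.74589655e+00  1.26765145e-04
  9.32405562e-01 -1.36187022e+00]
[315.62095026 199.42483858] [315.66153983 189.77828809]
```

View pics/w9.png

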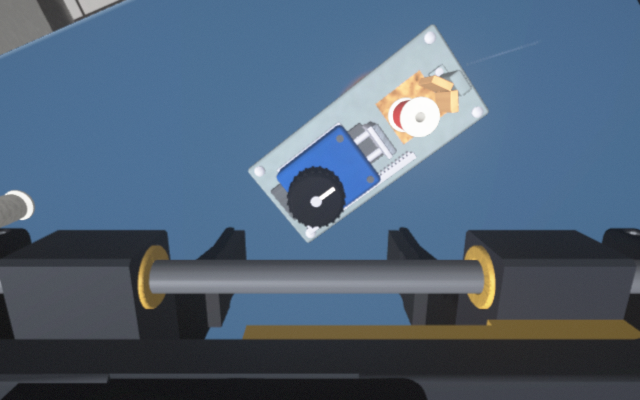

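```bash
python3 - <<'E'
from h import *
P=cams.camera_params('wrist')
im=cv2.imread('pics/w9.png')[150:240,270:360]; cv2.imwrite('pics/w9c.png',cv2.resize(im,None,fx=6,fy=6))
for uv in [(316,200),(316,201)]: print(atz(P,uv,.084))
L=np.mean([arm.read_state()['tcp_pos'] for _ in range(3)],0); print(L)
E
```

```text
[0.51914034 0.03564522 0.084     ]
[0.51984658 0.03538286 0.084     ]
[0.51999884 0.03564148 0.16930926]
```

View pics/w9c.png

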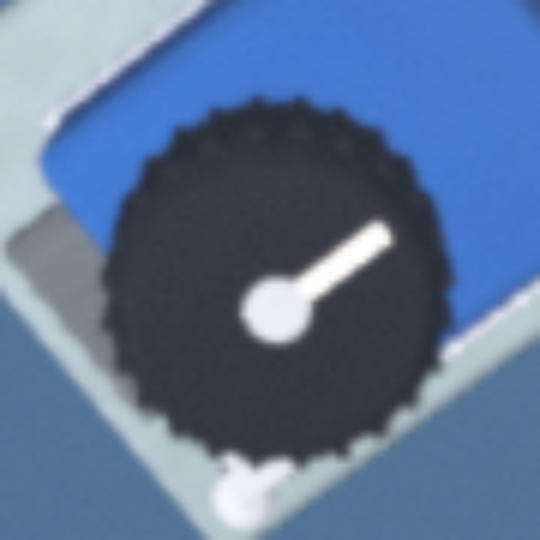

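The knob hub is at (316,202), which gives (0.5195, 0.0355), right under the TCP. The pointer lies along the feed direction, toward the rest. Descending and gripping.

Call:
{"api": "jog_arm", "payload": {
  "plan": [
    {"x": 0,"y": 0.02,"z": 0,"twist": 0,"hand": 0.8},
    {"x": 0,"y": 0.02,"z": 0,"twist": 0,"hand": 0.8},
    {"x": 0,"y": 0.02,"z": 0,"twist": 0,"hand": 0.8},
    {"x": 0,"y": 0.02,"z": 0,"twist": 0,"hand": 0.8},
    {"x": 0,"y": 0.016,"z": 0,"twist": 0,"hand": 0.8},
    {"x": 0,"y": 0.012,"z": 0,"twist": 0,"hand": 0.8},
    {"x": 0,"y": 0.008,"z": 0,"twist": 0,"hand": 0.8},
    {"x": 0,"y": 0,"z": 0,"twist": 0,"hand": 0.8}
  ]
}}

```text
t: 13.2
tcp_pos: [0.5194, 0.0355, 0.0521]
ee_rot: [-0.696, 0.696, -0.126, 0.124]
wrist_force: [0.0, -0.5, -0.0]
gripper_width: 0.797
```

```bash
python3 - <<'E'
from h import *
s=arm.read_state(); print(s['tcp_pos'],s['wrist_force'],s['ft_torque'])
cv2.imwrite('pics/w10.png',cams.grab_frame('wrist'))
E
```

```text
[0.51935022 0.03548251 0.05213549] [ 0.03911121 -0.48440329 -0.00130067] [-0.00655796  0.03672505  0.01770922]
```

View pics/w10.png

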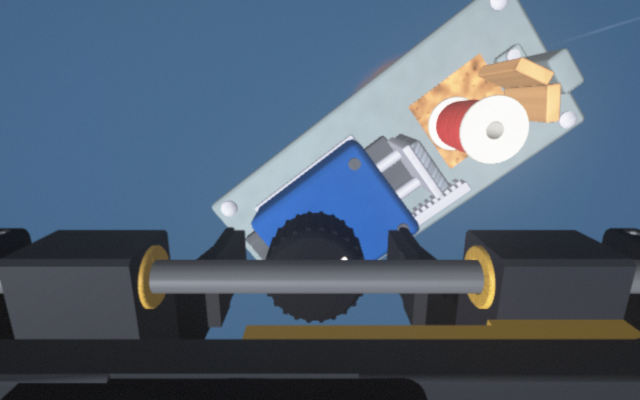

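Centred. Now I'll grip.

Call:
{"api": "jog_arm", "payload": {
  "plan": [
    {"x": 0,"y": 0,"z": 0,"twist": 0,"hand": 0.6},
    {"x": 0,"y": 0,"z": 0,"twist": 0,"hand": 0.4},
    {"x": 0,"y": 0,"z": 0,"twist": 0,"hand": 0.4},
    {"x": 0,"y": 0,"z": 0,"twist": 0,"hand": 0.4},
    {"x": 0,"y": 0,"z": 0,"twist": 0,"hand": 0.4},
    {"x": 0,"y": 0,"z": 0,"twist": 0,"hand": 0.4}
  ],
  "force": 50
}}

```text
t: 13.75
tcp_pos: [0.5205, 0.0345, 0.054]
ee_rot: [-0.696, 0.696, -0.124, 0.125]
wrist_force: [-1.3, -3.4, 2.8]
gripper_width: 0.468
```

```bash
cat > rd.py <<'E'
from h import *
import math
L=[]
for i in range(3):
    L.append(arm.read_state())
s=L[-1]; M=R(s['ee_rot']).as_matrix(); print('t',round(s['t'],2),'tcp',s['tcp_pos'].round(4),'az',round(math.degrees(math.atan2(M[1,2],M[0,2])),2),'F',s['wrist_force'].round(2),'T',s['ft_torque'].round(3),'w',round(s['gripper_width'],3), 'tiltz',M[2].round(3))
E
python3 rd.py
```

```text
t 13.75 tcp [0.5205 0.0345 0.054 ] az 69.7 F [-1.31 -3.37  2.79] T [-0.425  0.285  0.072] w 0.468 tiltz [ 0.001 -1.    -0.001]
```

```bash
cat > kn.py <<'E'
import sys,math,json
az,tw,n=float(sys.argv[1]),float(sys.argv[2]),int(sys.argv[3]); phi=106.6
d=math.radians(tw)*12e-3; r=[]
for i in range(n):
    a=math.radians(az-i*tw-tw/2-phi); r.append({"x":round(d*math.sin(a),5),"y":0,"z":round(d*math.cos(a),5),"twist":tw,"hand":0.4})
print(json.dumps(r))
E
python3 kn.py 69.7 5.25 8; python3 kn.py 27.7 5.25 8
```

```text
[{"x": -0.0007, "y": 0, "z": 0.00085, "twist": 5.25, "hand": 0.4}, {"x": -0.00077, "y": 0, "z": 0.00078, "twist": 5.25, "hand": 0.4}, {"x": -0.00084, "y": 0, "z": 0.00071, "twist": 5.25, "hand": 0.4}, {"x": -0.0009, "y": 0, "z": 0.00063, "twist": 5.25, "hand": 0.4}, {"x": -0.00096, "y": 0, "z": 0.00054, "twist": 5.25, "hand": 0.4}, {"x": -0.001, "y": 0, "z": 0.00045, "twist": 5.25, "hand": 0.4}, {"x": -0.00104, "y": 0, "z": 0.00036, "twist": 5.25, "hand": 0.4}, {"x": -0.00107, "y": 0, "z": 0.00026, "twist": 5.25, "hand": 0.4}]
[{"x": -0.00109, "y": 0, "z": 0.00016, "twist": 5.25, "hand": 0.4}, {"x": -0.0011, "y": 0, "z": 6e-05, "twist": 5.25, "hand": 0.4}, {"x": -0.0011, "y": 0, "z": -4e-05, "twist": 5.25, "hand": 0.4}, {"x": -0.00109, "y": 0, "z": -0.00014, "twist": 5.25, "hand": 0.4}, {"x": -0.00107, "y": 0, "z": -0.00024, "twist": 5.25, "hand": 0.4}, {"x": -0.00105, "y": 0, "z": -0.00034, "twist": 5.25, "hand": 0.4}, {"x": -0.00101, "y": 0, "z": -0.00043, "twist": 5.25, "hand": 0.4}, {"x": -0.00097, "y": 0, "z": -0.00052, "twist": 5.25, "hand": 0.4}]
```

Call:
{"api": "jog_arm", "payload": {
  "plan": [
    {"x": -0.0007,"y": 0,"z": 0.00085,"twist": 5.25,"hand": 0.4},
    {"x": -0.0008,"y": 0,"z": 0.0008,"twist": 5.25,"hand": 0.4},
    {"x": -0.00085,"y": 0,"z": 0.0007,"twist": 5.25,"hand": 0.4},
    {"x": -0.0009,"y": 0,"z": 0.00065,"twist": 5.25,"hand": 0.4},
    {"x": -0.00095,"y": 0,"z": 0.00055,"twist": 5.25,"hand": 0.4},
    {"x": -0.001,"y": 0,"z": 0.00045,"twist": 5.25,"hand": 0.4},
    {"x": -0.00105,"y": 0,"z": 0.00035,"twist": 5.25,"hand": 0.4},
    {"x": -0.00105,"y": 0,"z": 0.00025,"twist": 5.25,"hand": 0.4}
  ]
}}

```text
t: 14.42
tcp_pos: [0.5174, 0.0423, 0.0541]
ee_rot: [-0.604, 0.605, -0.366, 0.367]
wrist_force: [-1.8, -4.9, 2.8]
gripper_width: 0.47
```

```bash
python3 rd.py; python3 - <<'E'
from h import *
cv2.imwrite('pics/w11.png',cams.grab_frame('wrist'))
E
python3 rd.py
```

```text
t 14.42 tcp [0.5174 0.0423 0.0541] az 27.52 F [-1.84 -4.88  2.78] T [-0.861  0.304  0.233] w 0.47 tiltz [ 0.002 -1.    -0.001]
t 14.47 tcp [0.5173 0.0424 0.0541] az 27.29 F [-2.34 -5.18  4.22] T [-0.859  0.241 -0.161] w 0.466 tiltz [ 0.002 -1.    -0.001]
```

View pics/w11.png

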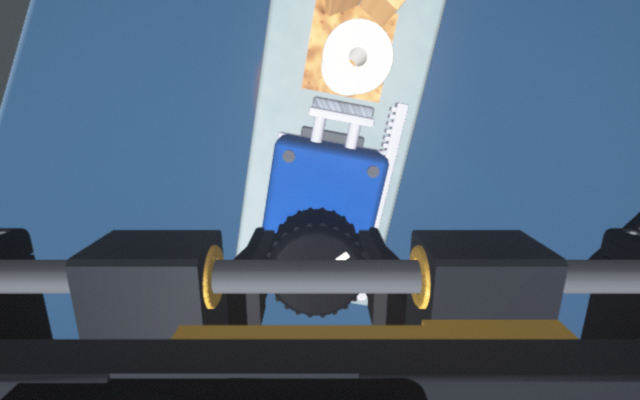

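The carriage follows: pad at (345,105), and the pointer keeps its angle in the hand, so no slip. Continuing.

Call:
{"api": "jog_arm", "payload": {
  "plan": [
    {"x": -0.0011,"y": 0,"z": 0.00015,"twist": 5.25,"hand": 0.4},
    {"x": -0.0011,"y": 0,"z": 5e-05,"twist": 5.25,"hand": 0.4},
    {"x": -0.0011,"y": 0,"z": -5e-05,"twist": 5.25,"hand": 0.4},
    {"x": -0.0011,"y": 0,"z": -0.00015,"twist": 5.25,"hand": 0.4},
    {"x": -0.00105,"y": 0,"z": -0.00025,"twist": 5.25,"hand": 0.4},
    {"x": -0.00105,"y": 0,"z": -0.00035,"twist": 5.25,"hand": 0.4},
    {"x": -0.001,"y": 0,"z": -0.00045,"twist": 5.25,"hand": 0.4},
    {"x": -0.00095,"y": 0,"z": -0.0005,"twist": 5.25,"hand": 0.4}
  ]
}}

```text
t: 15.13
tcp_pos: [0.5139, 0.0506, 0.0541]
ee_rot: [-0.432, 0.434, -0.559, 0.559]
wrist_force: [-2.8, -5.1, 5.0]
gripper_width: 0.463
```

```bash
python3 rd.py; python3 - <<'E'
from h import *
cv2.imwrite('pics/w12.png',cams.grab_frame('wrist'))
im=cams.grab_frame('side'); cv2.imwrite('pics/s12.png',cv2.resize(im[170:260,340:460],None,fx=5,fy=5))
im=cams.grab_frame('scene'); cv2.imwrite('pics/c12.png',cv2.resize(im[140:220,220:320],None,fx=6,fy=6))
E
python3 rd.py
```

```text
t 15.13 tcp [0.5139 0.0506 0.0541] az -14.47 F [-2.77 -5.14  5.04] T [-0.887  0.462  0.266] w 0.463 tiltz [ 0.002 -1.    -0.001]
t 15.28 tcp [0.5139 0.0507 0.054 ] az -14.4 F [-1.98 -4.53  3.15] T [-0.987  0.473 -0.326] w 0.47 tiltz [ 0.002 -1.    -0.001]
```

View pics/w12.png

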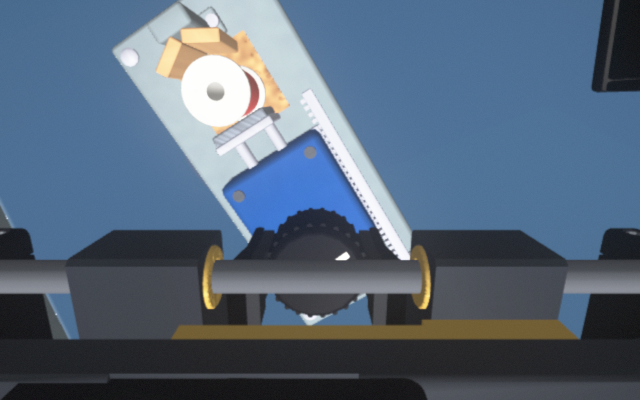

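View pics/s12.png

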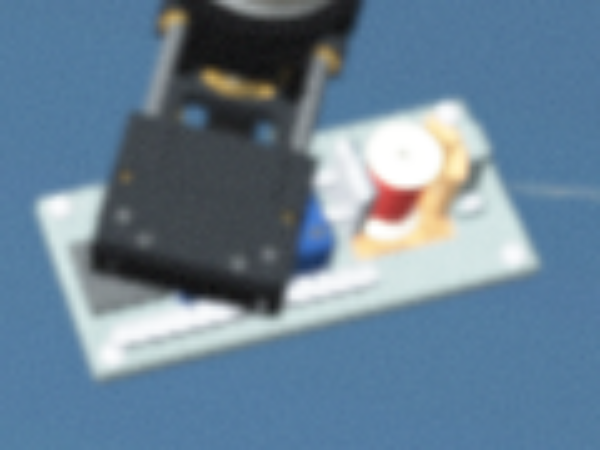

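View pics/c12.png

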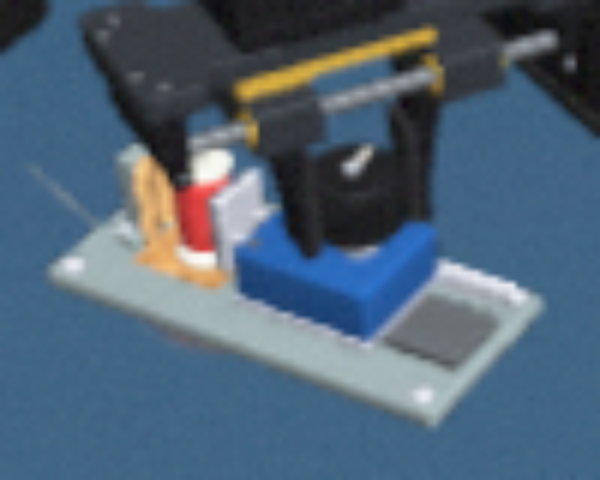

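```bash
python3 kn.py -14.4 2 4;python3 kn.py -22.4 2 4; python3 kn.py -30.4 2 4;python3 - <<'E'
from h import *
P=cams.camera_params('wrist')
# spool top z .058, rest top z .054 ; V apex
for n,uv,z in [('spooltop hub',(215,91),.058),('pad top ctr',(243,130),.053),('apex',(184,44),.054)]:
    X=atz(P,uv,z); Y=np.array([-.2857,.9583]); Xs=np.array([.9583,.2857]); d=X[:2]-np.array([.4915,.129]); print(n,X,d@Xs,d@Y)
E
```

```text
[{"x": -0.00036, "y": 0, "z": -0.00022, "twist": 2.0, "hand": 0.4}, {"x": -0.00035, "y": 0, "z": -0.00023, "twist": 2.0, "hand": 0.4}, {"x": -0.00034, "y": 0, "z": -0.00025, "twist": 2.0, "hand": 0.4}, {"x": -0.00033, "y": 0, "z": -0.00026, "twist": 2.0, "hand": 0.4}]
[{"x": -0.00032, "y": 0, "z": -0.00027, "twist": 2.0, "hand": 0.4}, {"x": -0.00031, "y": 0, "z": -0.00028, "twist": 2.0, "hand": 0.4}, {"x": -0.0003, "y": 0, "z": -0.00029, "twist": 2.0, "hand": 0.4}, {"x": -0.00029, "y": 0, "z": -0.0003, "twist": 2.0, "hand": 0.4}]
[{"x": -0.00028, "y": 0, "z": -0.00031, "twist": 2.0, "hand": 0.4}, {"x": -0.00027, "y": 0, "z": -0.00032, "twist": 2.0, "hand": 0.4}, {"x": -0.00026, "y": 0, "z": -0.00033, "twist": 2.0, "hand": 0.4}, {"x": -0.00025, "y": 0, "z": -0.00034, "twist": 2.0, "hand": 0.4}]
spooltop hub [0.49006301 0.13321232 0.058     ] -0.00017360864491004126 0.0044472122491110285
pad top ctr [0.49564636 0.11432926 0.053     ] -0.00021797307007177753 -0.015243580309968429
apex [0.48239041 0.1551069  0.054     ] -0.001270978141133559 0.027620850697751036
```

The pad has reached the spool: pad front about -11 mm, spool axis about +4 mm from the seat. Expected remaining travel to the V is roughly 4 to 6 mm, so I'll take small steps and watch the torque.

Call:
{"api": "jog_arm", "payload": {
  "plan": [
    {"x": -0.00036,"y": 0,"z": -0.00022,"twist": 2,"hand": 0.4},
    {"x": -0.00035,"y": 0,"z": -0.00023,"twist": 2,"hand": 0.4},
    {"x": -0.00034,"y": 0,"z": -0.00025,"twist": 2,"hand": 0.4},
    {"x": -0.00033,"y": 0,"z": -0.00026,"twist": 2,"hand": 0.4}
  ]
}}

```text
t: 15.62
tcp_pos: [0.5133, 0.0522, 0.054]
ee_rot: [-0.393, 0.395, -0.587, 0.588]
wrist_force: [-2.2, -4.7, 4.2]
gripper_width: 0.469
```

```bash
cat > v.py <<'E'
from h import *
import subprocess,sys
exec(open('rd.py').read())
P=cams.camera_params('wrist'); im=cams.grab_frame('wrist'); cv2.imwrite(f'pics/{sys.argv[1]}.png',im)
Y=np.array([-.2857,.9583])
# white hub of top flange: largest bright blob
g=im.min(2); m=(g>225).astype(np.uint8); n,l,st,c=cv2.connectedComponentsWithStats(m)
k=1+np.argmax(st[1:,4]); x,y,w,h,a=st[k]; ctr=(x+w/2,y+h/2)
X=atz(P,ctr,.058); print('flange',ctr,w,h,a,X.round(4),'alongY',(X[:2]-[.4915,.129])@Y)
print('tcp along Y',(s['tcp_pos'][:2]-np.array([.4915,.129]))@Y)
E
python3 v.py w13
```

```text
t 15.62 tcp [0.5133 0.0522 0.054 ] az -22.33 F [-2.2  -4.69  4.16] T [-0.911  0.425  0.243] w 0.469 tiltz [ 0.002 -1.    -0.001]
flange (np.float64(195.0), np.float64(107.0)) 68 70 3460 [0.4901 0.1345 0.058 ] alongY 0.005701560705335053
tcp along Y -0.07981466077598118
```

View pics/w13.png

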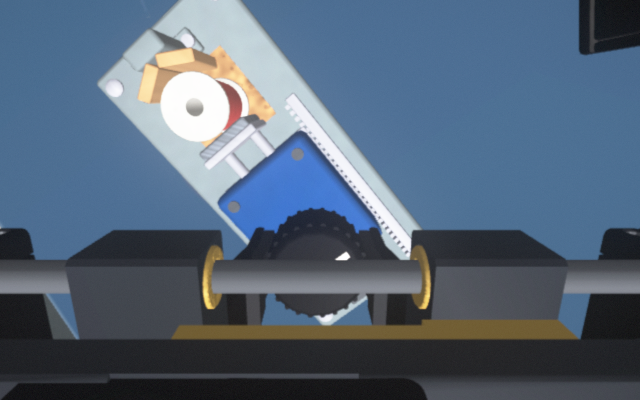

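Call:
{"api": "jog_arm", "payload": {
  "plan": [
    {"x": -0.00032,"y": 0,"z": -0.00027,"twist": 2,"hand": 0.4},
    {"x": -0.00031,"y": 0,"z": -0.00028,"twist": 2,"hand": 0.4},
    {"x": -0.0003,"y": 0,"z": -0.00029,"twist": 2,"hand": 0.4},
    {"x": -0.00029,"y": 0,"z": -0.0003,"twist": 2,"hand": 0.4}
  ]
}}

```text
t: 16.0
tcp_pos: [0.5126, 0.0539, 0.054]
ee_rot: [-0.351, 0.353, -0.613, 0.614]
wrist_force: [-2.8, -5.2, 5.3]
gripper_width: 0.469
```

```bash
python3 v.py w14
```

```text
t 16.0 tcp [0.5126 0.0539 0.054 ] az -30.32 F [-2.82 -5.15  5.28] T [-0.937  0.465  0.264] w 0.469 tiltz [ 0.002 -1.    -0.001]
flange (np.float64(176.5), np.float64(125.5)) 67 67 3308 [0.4895 0.1362 0.058 ] alongY 0.007490737363386663
tcp along Y -0.07804940598687339
```

View pics/w14.png

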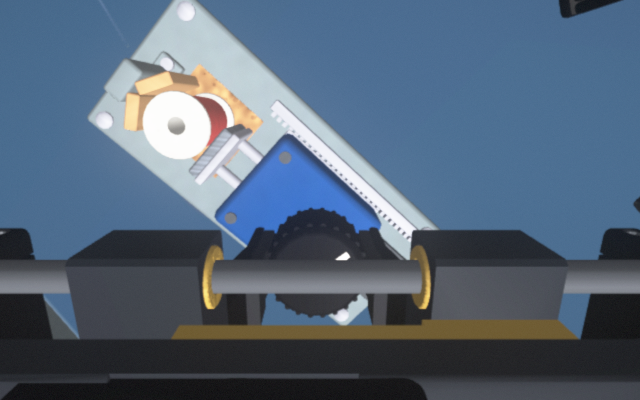

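Call:
{"api": "jog_arm", "payload": {
  "plan": [
    {"x": -0.00028,"y": 0,"z": -0.00031,"twist": 2,"hand": 0.4},
    {"x": -0.00027,"y": 0,"z": -0.00032,"twist": 2,"hand": 0.4},
    {"x": -0.00026,"y": 0,"z": -0.00033,"twist": 2,"hand": 0.4}
  ]
}}

```text
t: 16.3
tcp_pos: [0.5121, 0.0551, 0.054]
ee_rot: [-0.318, 0.32, -0.631, 0.631]
wrist_force: [-2.9, -5.2, 4.9]
gripper_width: 0.469
```

```bash
python3 v.py w15; python3 kn.py -36.3 2 4
```

```text
t 16.3 tcp [0.5121 0.0551 0.054 ] az -36.33 F [-2.85 -5.15  4.88] T [-0.822  0.504  0.227] w 0.469 tiltz [ 0.003 -1.    -0.001]
flange (np.float64(165.5), np.float64(141.0)) 67 66 3203 [0.4893 0.1373 0.058 ] alongY 0.008561173812545076
tcp along Y -0.07669594469491392
[{"x": -0.00025, "y": 0, "z": -0.00034, "twist": 2.0, "hand": 0.4}, {"x": -0.00023, "y": 0, "z": -0.00035, "twist": 2.0, "hand": 0.4}, {"x": -0.00022, "y": 0, "z": -0.00035, "twist": 2.0, "hand": 0.4}, {"x": -0.00021, "y": 0, "z": -0.00036, "twist": 2.0, "hand": 0.4}]
```

View pics/w15.png

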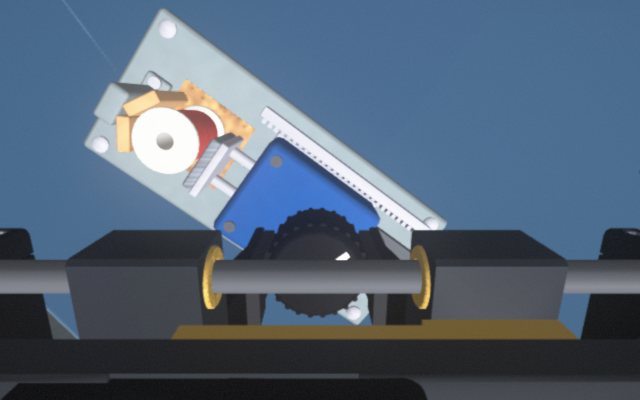

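Call:
{"api": "jog_arm", "payload": {
  "plan": [
    {"x": -0.00025,"y": 0,"z": -0.00034,"twist": 2,"hand": 0.4},
    {"x": -0.00023,"y": 0,"z": -0.00035,"twist": 2,"hand": 0.4},
    {"x": -0.00022,"y": 0,"z": -0.00035,"twist": 2,"hand": 0.4}
  ]
}}

```text
t: 16.6
tcp_pos: [0.5117, 0.0564, 0.054]
ee_rot: [-0.285, 0.287, -0.647, 0.647]
wrist_force: [-2.6, -4.3, 4.9]
gripper_width: 0.467
```

```bash
python3 v.py w16; python3 kn.py -42.3 2 4; python3 - <<'E'
import cv2
a=cv2.imread('pics/w15.png')[90:200,90:250];b=cv2.imread('pics/w16.png')[90:200,90:250]
cv2.imwrite('pics/cmp.png',cv2.resize(cv2.hconcat([a,b]),None,fx=2.5,fy=2.5))
E
```

```text
t 16.6 tcp [0.5117 0.0564 0.054 ] az -42.33 F [-2.64 -4.33  4.92] T [-0.839  0.567  0.221] w 0.467 tiltz [ 0.003 -1.    -0.001]
flange (np.float64(156.0), np.float64(157.0)) 66 64 3091 [0.489  0.1386 0.058 ] alongY 0.009894104773408087
tcp along Y -0.07533493439986247
[{"x": -0.00021, "y": 0, "z": -0.00036, "twist": 2.0, "hand": 0.4}, {"x": -0.0002, "y": 0, "z": -0.00037, "twist": 2.0, "hand": 0.4}, {"x": -0.00018, "y": 0, "z": -0.00038, "twist": 2.0, "hand": 0.4}, {"x": -0.00017, "y": 0, "z": -0.00038, "twist": 2.0, "hand": 0.4}]
```

View pics/cmp.png

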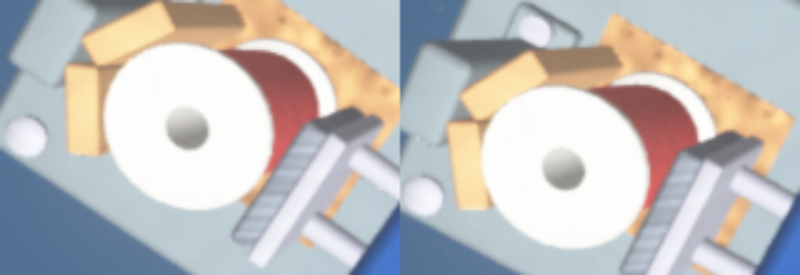

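Call:
{"api": "jog_arm", "payload": {
  "plan": [
    {"x": -0.00021,"y": 0,"z": -0.00036,"twist": 2,"hand": 0.4},
    {"x": -0.0002,"y": 0,"z": -0.00037,"twist": 2,"hand": 0.4},
    {"x": -0.00018,"y": 0,"z": -0.00038,"twist": 2,"hand": 0.4}
  ]
}}

```text
t: 16.9
tcp_pos: [0.5112, 0.0577, 0.0541]
ee_rot: [-0.251, 0.252, -0.661, 0.661]
wrist_force: [-3.9, -3.5, 5.7]
gripper_width: 0.468
```

```bash
python3 v.py w17; python3 kn.py -48.3 2 4; python3 - <<'E'
import cv2
a=cv2.imread('pics/w16.png')[90:200,80:240];b=cv2.imread('pics/w17.png')[100:210,80:240]
cv2.imwrite('pics/cmp2.png',cv2.resize(cv2.hconcat([a,b]),None,fx=2.5,fy=2.5))
E
```

```text
t 16.9 tcp [0.5112 0.0577 0.0541] az -48.32 F [-3.91 -3.49  5.73] T [-0.776  0.543  0.303] w 0.468 tiltz [ 0.003 -1.    -0.   ]
flange (np.float64(150.0), np.float64(174.5)) 66 63 2984 [0.4888 0.1391 0.058 ] alongY 0.010490848417007276
tcp along Y -0.07401497530061045
[{"x": -0.00017, "y": 0, "z": -0.00038, "twist": 2.0, "hand": 0.4}, {"x": -0.00016, "y": 0, "z": -0.00039, "twist": 2.0, "hand": 0.4}, {"x": -0.00014, "y": 0, "z": -0.00039, "twist": 2.0, "hand": 0.4}, {"x": -0.00013, "y": 0, "z": -0.0004, "twist": 2.0, "hand": 0.4}]
```

View pics/cmp2.png

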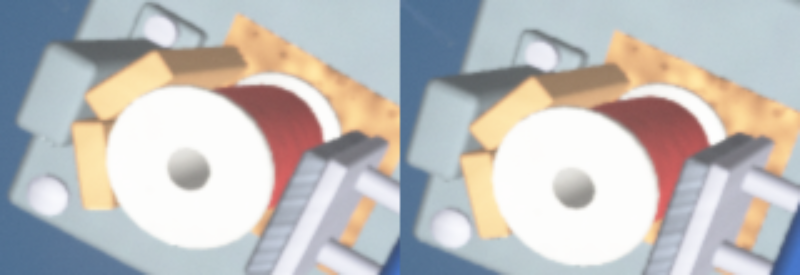

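Spool advance lags (0.6 of 1.3 mm) and the torque rose to 0.30, so it is probably seated. Smaller steps now.

Call:
{"api": "jog_arm", "payload": {
  "plan": [
    {"x": -0.00017,"y": 0,"z": -0.00038,"twist": 2,"hand": 0.4},
    {"x": -0.00016,"y": 0,"z": -0.00039,"twist": 2,"hand": 0.4}
  ]
}}

```text
t: 17.12
tcp_pos: [0.5109, 0.0585, 0.054]
ee_rot: [-0.227, 0.229, -0.669, 0.669]
wrist_force: [-2.7, -3.2, 5.6]
gripper_width: 0.469
```

```bash
python3 v.py w18; python3 kn.py -52.3 2 3; python3 - <<'E'
import cv2
a=cv2.imread('pics/w17.png')[100:210,80:240];b=cv2.imread('pics/w18.png')[110:220,80:240]
cv2.imwrite('pics/cmp3.png',cv2.resize(cv2.hconcat([a,b]),None,fx=2.5,fy=2.5))
E
```

```text
t 17.12 tcp [0.5109 0.0585 0.054 ] az -52.31 F [-2.75 -3.16  5.57] T [-0.692  0.552  0.347] w 0.469 tiltz [ 0.003 -1.    -0.   ]
flange (np.float64(147.5), np.float64(187.0)) 65 62 2919 [0.4885 0.1392 0.058 ] alongY 0.010661815092968183
tcp along Y -0.07308346939506369
[{"x": -0.00014, "y": 0, "z": -0.00039, "twist": 2.0, "hand": 0.4}, {"x": -0.00013, "y": 0, "z": -0.0004, "twist": 2.0, "hand": 0.4}, {"x": -0.00012, "y": 0, "z": -0.0004, "twist": 2.0, "hand": 0.4}]
```

View pics/cmp3.png

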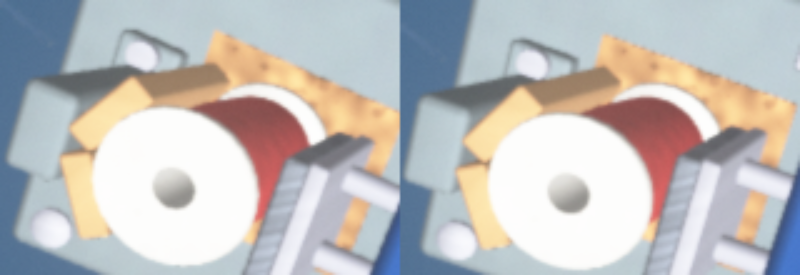

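Torque is 0.347 against a baseline of about 0.243, suggesting roughly 7 to 8 N. Geometry (about 1.5 mm of pad compression) gives about 6 N. I'll add 3°.

Call:
{"api": "jog_arm", "payload": {
  "plan": [
    {"x": -0.0001,"y": 0,"z": -0.0003,"twist": 1.5,"hand": 0.4},
    {"x": -0.0001,"y": 0,"z": -0.0003,"twist": 1.5,"hand": 0.4}
  ]
}}

```text
t: 17.33
tcp_pos: [0.5107, 0.0591, 0.054]
ee_rot: [-0.21, 0.212, -0.675, 0.675]
wrist_force: [-3.2, -3.1, 5.3]
gripper_width: 0.471
```

```bash
python3 v.py w19; python3 rd.py
```

```text
t 17.33 tcp [0.5107 0.0591 0.054 ] az -55.28 F [-3.16 -3.1   5.33] T [-0.676  0.563  0.385] w 0.471 tiltz [ 0.003 -1.    -0.   ]
flange (np.float64(147.0), np.float64(195.5)) 64 61 2864 [0.4887 0.1392 0.058 ] alongY 0.01055671673680818
tcp along Y -0.0724549185486305
t 17.38 tcp [0.5107 0.0592 0.054 ] az -55.34 F [-2.84 -3.98  5.75] T [-0.692  0.616  0.26 ] w 0.472 tiltz [ 0.003 -1.    -0.   ]
```

View pics/w19.png

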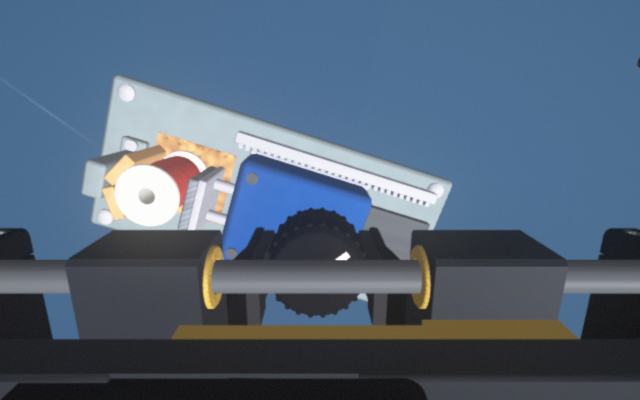

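The torque is now 0.385 N m, which gives 10 to 12 N; the geometry gives about 9 N. I'll stop here and release.

Call:
{"api": "jog_arm", "payload": {
  "plan": [
    {"x": 0,"y": 0,"z": 0,"twist": 0,"hand": 0.5},
    {"x": 0,"y": 0,"z": 0,"twist": 0,"hand": 0.6},
    {"x": 0,"y": 0,"z": 0,"twist": 0,"hand": 0.7},
    {"x": 0,"y": 0,"z": 0,"twist": 0,"hand": 0.7},
    {"x": 0,"y": 0,"z": 0,"twist": 0,"hand": 0.7},
    {"x": 0,"y": 0,"z": 0,"twist": 0,"hand": 0.7}
  ]
}}

```text
t: 17.88
tcp_pos: [0.512, 0.06, 0.0535]
ee_rot: [0.211, -0.211, 0.675, -0.675]
wrist_force: [0.1, 0.8, -1.0]
gripper_width: 0.685
```

Call:
{"api": "jog_arm", "payload": {
  "plan": [
    {"x": 0,"y": -0.01,"z": 0,"twist": 0,"hand": 0.7},
    {"x": 0,"y": -0.02,"z": 0,"twist": 0,"hand": 0.7},
    {"x": 0,"y": -0.03,"z": 0,"twist": 0,"hand": 0.7},
    {"x": 0,"y": -0.03,"z": 0,"twist": 0,"hand": 0.7},
    {"x": 0,"y": -0.03,"z": 0,"twist": 0,"hand": 0.7},
    {"x": 0,"y": 0,"z": 0,"twist": 0,"hand": 0.7},
    {"x": 0,"y": 0,"z": 0,"twist": 0,"hand": 0.7}
  ]
}}

```text
t: 18.47
tcp_pos: [0.5133, 0.0598, 0.176]
ee_rot: [-0.212, 0.209, -0.674, 0.676]
wrist_force: [0.6, 0.0, -0.0]
gripper_width: 0.701
```

```bash
python3 v.py w20; python3 - <<'E'
from h import *
P=cams.camera_params('wrist')
for d in finder.landmark_of('knob_grip','wrist')[:1]: print(d['uv'],d['confidence'],atz(P,d['uv'],.0695))
im=cams.grab_frame('side'); cv2.imwrite('pics/s20.png',im)
E
```

```text
t 18.47 tcp [0.5133 0.0598 0.176 ] az -55.35 F [ 0.6   0.05 -0.03] T [-0.111  0.11  -0.02 ] w 0.701 tiltz [-0.004 -1.     0.004]
flange (np.float64(216.5), np.float64(160.5)) 37 37 1012 [0.4883 0.1387 0.058 ] alongY 0.01024585285730219
tcp along Y -0.0725340380089676
[312.4, 194.8] 0.98 [0.50954126 0.06186344 0.0695    ]
```

View pics/w20.png

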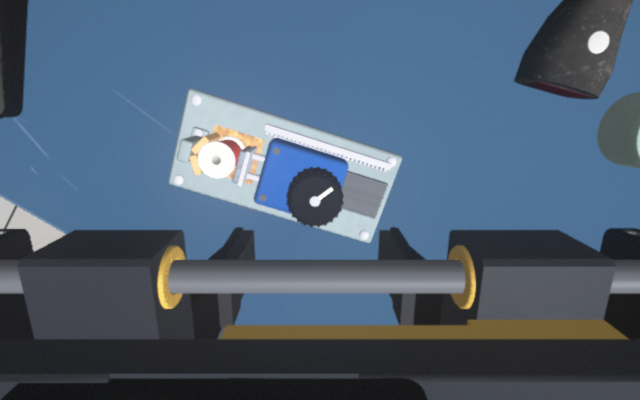

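View pics/s20.png

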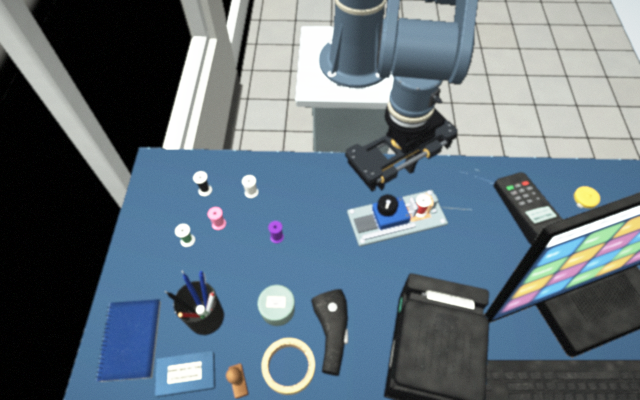

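```bash
python3 - <<'E'
from h import *
a=cv2.imread('pics/w9.png')[160:240,275:355];b=cv2.imread('pics/w20.png')[160:240,275:355]
cv2.imwrite('pics/cmp4.png',cv2.resize(cv2.hconcat([a,b]),None,fx=5,fy=5))
P=cams.camera_params('wrist')
for n in ('w9','w20'):
    im=cv2.imread(f'pics/{n}.png'); m=(im.min(2)>140); m[:,:296]=0;m[:,340:]=0;m[:172]=0;m[216:]=0
    nn,l,st,c=cv2.connectedComponentsWithStats(m.astype(np.uint8)); k=1+np.argmax([-np.hypot(*(c[i]-[321,197])) if st[i,4]>20 else -999 for i in range(1,nn)])
    ys,xs=np.nonzero(l==k); pts=np.c_[xs,ys].astype(float)
    # rays on plane using the present camera pose (w9 pose differs by az; compare in the tool frame)
    X=np.array([atz(P,p,.084)[:2] for p in pts]); u=np.linalg.svd(X-X.mean(0))[2][0]
    print(n,len(xs),pts.mean(0),np.degrees(np.arctan2(u[1],u[0]))%180, xs.min(),xs.max(),ys.min(),ys.max())
E
```

```text
w9 183 [320.83606557 197.42076503] 162.15278793879108 310 334 187 206
w20 177 [319.36158192 197.31073446] 162.45446726464522 309 332 187 206
```

View pics/cmp4.png

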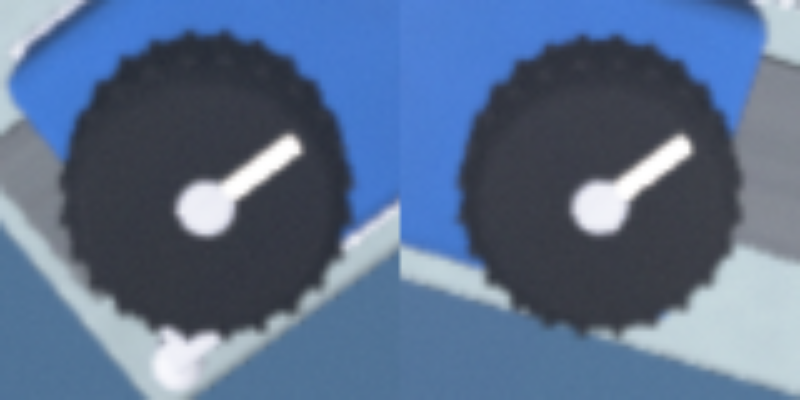

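The knob pointer sits within 0.3° of its angle in the hand before gripping, so there was no slip or spring-back. The spool is seated and the bystanders are unmoved, so I'm handing in.

```bash
python3 -c "
from h import *
print(arm.close_job())"
```

```text
the job is handed in; nothing more can be done
None
```

I stood the red spool upright on the cork seat, let go of it, and turned the knob about 2.18 rad clockwise while following the carriage. I then released the knob, raised the arm clear and handed the job in at about 19 s. No verdict was reported.

- **Pad force:** it is about 10 N, estimated rather than measured. Knob torque while turning rose from about 0.24 to 0.385 N m, which gives 10–12 N. Travel after the spool stopped moving gives about 9 N. I turned in small steps after the spool met the back rest, and no estimate came near 22 N.
- **Spool position:** the last wrist picture showed it upright in the V of the back rest, with its axis about 10 mm on the +y side of the seat's middle.
- **Knob slip:** the pointer was within 0.3° of where it should be after release, so the knob neither slipped in the hand nor sprang back.
- **Bystanders:** by eye in the side picture, the white, green, black, pink and purple spools stood where they started.

The first two move calls were refused as invalid input, probably because a row has to name all its fields. Nothing moved. No check failed, and the only disagreement was the small gap between the two force estimates.

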